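# Pack up the cobbler's bench

## Robot

A 6-joint arm with a two-finger parallel gripper is mounted at the origin on the work surface. World frame = base frame: x ahead of the robot, y to its left, z up, the work surface at z = 0. Lengths are in m, angles in rad, forces in N, time in s.
With the tool pointing down it reaches from about 0.225 to 0.875 m from the base axis. Payload 3.4 kg.
Tool frame: the origin (TCP) lies between the finger pads; the fingertips stand 14 mm ahead of it and the grasp point (between the pads) lies 5 mm behind it; z points along the fingers, y is the direction in which the jaws open and shut (so a half turn about z gives the same grasp; the last joint's range is limited). The gripper opens to 85 mm and grips with 20 to 120 N. Pads are 22 mm wide; open, the fingers measure 114 mm over their backs; the gripper's body (76 mm by 85 mm) begins 54 mm behind the grasp point. The pads swing forward as they close: fully open they stand 13 mm farther back than shut.
Start: joints at [-1.398, 0.276, 1.505, -0, 1.361, -0.121], TCP at [0.167, -0.55, 0.245] pointing down, gripper open.
Joint ranges: [-2.89, 2.89], [-0.75, 2.08], [0.22, 2.7], [-1.18, 4.32], [0.11, 2.71], [-2.7, 2.7]. Speed limits (rad/s): [2.57, 2.57, 3.14, 3.14, 3.14, 3.14].

## Interface

Orientations are given as a unit quaternion [w, x, y, z].
In Python, from rig import manip, get_image, job gives the robot as it stands. The module is installed in compiled form; this text tells all that it offers.
- The arm moves only by the tool step_arm, never from a script. Its argument "moves" is one flat list of numbers, 5 for each row, row after row: the shift along the tool's x, y, z as a fraction of full scale, then the turn about the tool's z as a fraction of full scale, then the gripper's target within -1 to 1 (shut at 1, half-way at 0, fully open at -1). In form: [dx, dy, dz, twist, hand, dx, dy, dz, twist, hand, ...]. A call has 1 to 5 rows; each row is the pose to reach, as a shift and turn from the pose commanded when the call began, along the tool's axes at that moment, turning the shorter way round; what a row does not reach only later rows make up. Full scale, the value 1, is 500 mm for a shift and pi rad for a turn. A row lasts 1/10 s, in which the tool goes at most 50 mm and 8.59 degrees, less where a joint would pass 70% of its speed; a pose out of reach is approached as far as the arm can. A call with a number of a shift or a turn outside -1 to 1 is refused whole. A call with a gripper value outside its range is refused whole. The fingers move at their own pace and stop on an object; "force" is the grip in N (left out, the last holds). Time passes only in rows, so rows that repeat a pose let the fingers close. It gives the time, the measured TCP pose, the force and the opening at its end, in the units of the state.
- manip.get_state(): the state, without advancing time (a new reading comes with each control period).
- get_image(name): name is "scene" or "top" or "wrist"; returns a dict with "frame" (384x512x3 uint8, blue, green, red), "fx", "fy", "cx", "cy" (pixels), "k1" (the pictures are not rectified: a ray, as slopes to the right and down, at radius r is drawn at 1 + k1 r^2 times it, then the intrinsics apply), "rvec" (rotation vector, rad) and "tvec" (3), from world to camera coordinates, as OpenCV has them; the wrist camera has in their place "T_tool_cam" (4x4, takes a point from camera to tool coordinates, whose origin is the TCP and whose axes are the flange's). Camera axes: x right, y down, z forward; pixel columns grow to the right and rows downward; lengths in m; the calibration is good to about 2 mm. A picture is of the moment at which its call begins: read the wrist's pose just before it. There is no depth.
- job.sign_off(): hands the job in, once; it reports no verdict.
The state is a dict: "clock": time; "qpos": joint angles; "qd": joint speeds; "effort": joint torques, N m; "position": TCP position; "ee_rot": TCP orientation; "contact_force": force on the tool from outside, world axes, zero at the start; "moment": the same for the moment, N m; "width": finger opening in m.
Only numpy, scipy, OpenCV 4.12 (cv2) and the standard library are available. Lean on these libraries where they do the work, as an engineer would, in place of code of your own. Each camera call takes 0.05 s, during which the arm holds its last target. There are 200 camera calls.

## Task

Pack up the cobbler's bench: lay both shoe brushes in the wooden brush box and shut its lid fully. Then stack all the cartons that are there flat on the middle of the shut lid in one straight column, squarely one on another with their edges flush and their long sides the same way. Leave the polish jar and the flat tin that stand among them where they are.

Things in the scene. Friction and masses are not known exactly. Their poses are not given: they have to be found in the camera images.
- box: Fixed open wooden box: 224 mm deep (its x), 294 mm long (its y), 97 mm high; walls and floor 12 mm thick (inside 200 x 270 mm, 85 mm deep). Origin: centre of its underside, on the bench; z up. It stands to the robot's left; its +x side, with the lid hinge along the top rim (axis along y at box x +112 mm, z 97 mm), is turned roughly to the robot's left; a brass lock plate is on its -x side.
- lid (a joint): Lid angle in rad: 0 = shut flat on the rim, grows as it opens (stop 1.95); starts open just past upright, leaning outwards. Plain board 224 x 294 x 12 mm, 0.35 kg, no handle, free edge 224 mm from the hinge. Moves with about 3 N at that edge; its friction stay holds it where left when steeper than about 50 degrees; below 40 it sinks shut slowly by itself.
- lid_top (a point): Centre of the lid's outer face (its upper face when shut, then 109 mm above the bench over the middle of the box). Its x and y lie along the box's x and y when shut, z out of the outer face.
- carton1_mid (a point): Closed plain cardboard carton 1 (3 to 5 of these alike cartons are there), 120 mm long (its x) x 58 mm wide (its y) x 30 mm high (its z), 0.10 to 0.21 kg, rigid, paper tape along the top. Point: its centre, half-way up. Starts flat on the bench to the front and right.
- carton2_mid (a point): Closed plain cardboard carton 2 (3 to 5 of these alike cartons are there), 120 mm long (its x) x 58 mm wide (its y) x 30 mm high (its z), 0.10 to 0.21 kg, rigid, paper tape along the top. Point: its centre, half-way up. Starts flat on the bench to the front and right.
- carton3_mid (a point): Closed plain cardboard carton 3 (3 to 5 of these alike cartons are there), 120 mm long (its x) x 58 mm wide (its y) x 30 mm high (its z), 0.10 to 0.21 kg, rigid, paper tape along the top. Point: its centre, half-way up. Starts flat on the bench to the front and right.
- carton4_mid (a point): Closed plain cardboard carton 4 (3 to 5 of these alike cartons are there), 120 mm long (its x) x 58 mm wide (its y) x 30 mm high (its z), 0.10 to 0.21 kg, rigid, paper tape along the top. Point: its centre, half-way up. Starts flat on the bench to the front and right.
- carton5_mid (a point): Closed plain cardboard carton 5 (3 to 5 of these alike cartons are there), 120 mm long (its x) x 58 mm wide (its y) x 30 mm high (its z), 0.10 to 0.21 kg, rigid, paper tape along the top. Point: its centre, half-way up. Starts flat on the bench to the front and right.
- brush1_mid (a point): Shoe brush 1 of two, 160 mm long (its x), 46 mm high, 0.16 kg: wooden back 48 mm wide and 18 mm thick on top, black bristle block 40 mm wide and 28 mm high below it (rigid). Point: its centre, 23 mm above the bristle ends. Starts bristles down on the bench. Grip it across the wooden back (its middle is 14 mm above this point).
- brush2_mid (a point): Shoe brush 2 of two, 160 mm long (its x), 46 mm high, 0.16 kg: wooden back 48 mm wide and 18 mm thick on top, black bristle block 40 mm wide and 28 mm high below it (rigid). Point: its centre, 23 mm above the bristle ends. Starts bristles down on the bench. Grip it across the wooden back (its middle is 14 mm above this point).
- jar1: Polish jar, 51 mm across, 58 mm high, white with black cap, standing somewhere among the cartons and brushes. Origin at its underside. Not part of the job.
- flat_tin: Flat polish tin, 73 mm across, 26 mm high, standing to the right of them. Origin at its underside. Not part of the job.
Mind the look-alikes: they are no part of the job. Leave any yellow look-alike of the part that bears brush1_mid alone.

How it is judged:
By the outcome, as a careful person would: the job done as asked, in the order asked, and still so for the second after the job is handed in, with the robot touching nothing.
Of carton1, carton2, carton3, carton4, carton5 only 3 to 5 are there at a start; the rules pass over those that are not, and their reading is None.
At some moment in a run one of carton1, carton2, carton3, carton4, carton5, brush1, brush2 may be knocked a few centimetres aside while the robot is not near it.
Once in a run the grip may slacken for a moment while it holds something.
It also fails if it takes over 210 s, if anything falls off the work surface, if the arm or the gripper's body presses on something with over 40 N, if the wrist force passes 120 N, or if a joint passes its speed limit or range.

## Working session

There is one attempt and no reset: what is moved stays moved. The work goes in short steps, Python scripts to look and compute and a tool call to move; the robot and the scene stay as the last step left them, time stands still between calls to the robot, and variables do not carry over. Pictures are saved under pics/ and viewed, about 12 in all and at most 16, crops included, and the job is handed in when it is done.

Besides the shell and the picture viewer there is one more tool, called after "Request:" as a command line: name --argument value ..., lists and objects as JSON in quotes. step_arm: Moves the arm, as the interface text tells. Its arguments: {"type":"object","properties":{"moves":{"type":"array","items":{"type":"number","minimum":-1,"maximum":1}},"force":{"type":"number"}},"required":["moves"]}

```bash
ls; mkdir -p pics; python3 - <<'E'
from rig import manip,get_image,job
import cv2,numpy as np
print(manip.get_state())
for n in ("scene","top"):
    d=get_image(n); cv2.imwrite(f"pics/{n}0.png",d["frame"])
    print({k:v for k,v in d.items() if k!="frame"})
a=cv2.imread("pics/scene0.png");b=cv2.imread("pics/top0.png")
E
```

```text
pics
{'clock': 0.0, 'qpos': array([-1.39801677e+00,  2.76611499e-01,  1.50613542e+00,  2.20262346e-05,
        1.36071513e+00, -1.21009059e-01]), 'qd': array([ 0.00055887,  0.00020219,  0.00053347,  0.00010516, -0.00150116,
       -0.0006846 ]), 'effort': array([-1.00643727e-03, -4.16778052e+01, -2.45809704e+01, -3.03642601e-04,
        1.12004988e-02, -3.09653785e-06]), 'position': array([ 0.16641818, -0.54986115,  0.24442938]), 'ee_rot': array([-9.34660761e-04,  9.89230323e-01,  1.46364253e-01, -1.34268915e-05]), 'contact_force': array([-0.3498191 ,  0.11395788,  0.3928659 ]), 'moment': array([ 0.02737311, -0.01058744, -0.00842666]), 'width': 0.08520462390574188}
{'fx': 473.59935167981104, 'fy': 473.59935167981104, 'cx': 255.4696655139663, 'cy': 192.76093143095878, 'k1': -0.033459261282384384, 'rvec': array([ 2.21856139,  0.910635  , -0.36928864]), 'tvec': array([-0.32622557, -0.18604693,  1.70652772])}
{'fx': 393.25395148665723, 'fy': 393.25395148665723, 'cx': 255.1064461082908, 'cy': 196.91041990838403, 'k1': -0.08678993294296689, 'rvec': array([ 2.18645291, -2.19776118,  0.11861391]), 'tvec': array([-0.05035807,  0.49280118,  1.18367797])}
```

```bash
python3 - <<'E'
import cv2
for n in ("scene","top"):
    a=cv2.imread(f"pics/{n}0.png"); cv2.imwrite(f"pics/{n}0b.png",cv2.resize(a,(800,600),interpolation=cv2.INTER_CUBIC))
E
```

```text
(no output)
```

View pics/top0b.png

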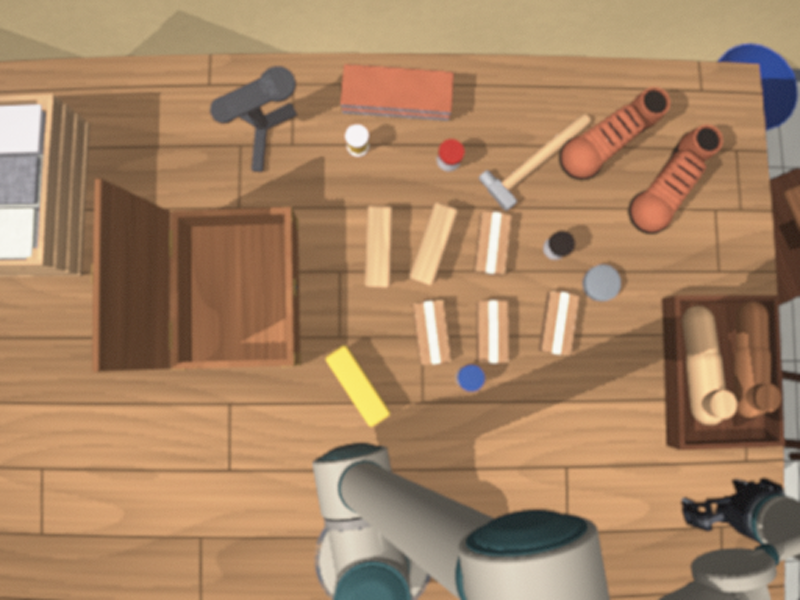

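View pics/scene0b.png

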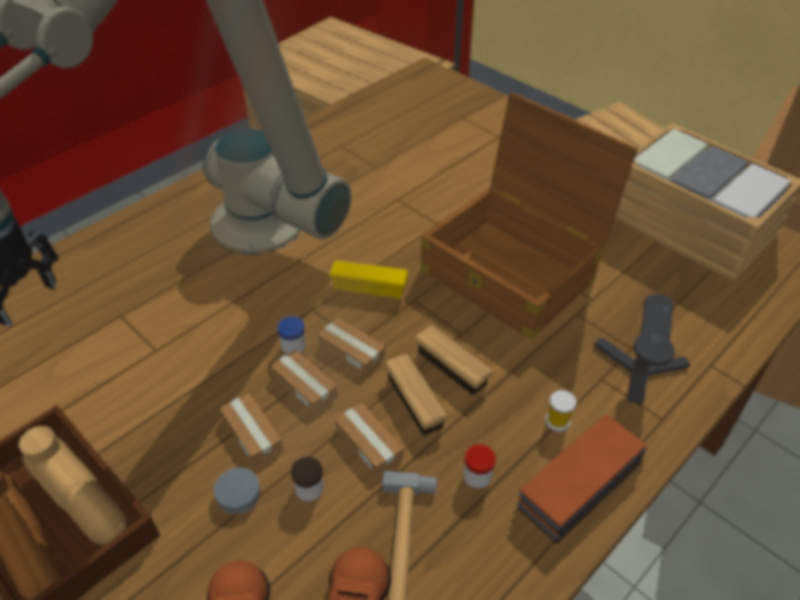

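The top view shows four taped cartons: (432,331), (493,331), (560,322) and (493,242). The two wooden brushes are at (378,246) and (434,244), the yellow decoy at (357,386), the jar at (559,243) and the tin at (602,282). The box is open on the left. I'll enlarge this area for corners.

```bash
cat > h.py <<'E'
import cv2,numpy as np
from scipy.spatial.transform import Rotation as R
def cam(d,T=None):
    """returns R_wc (cam->world), origin"""
    if 'rvec' in d:
        r=cv2.Rodrigues(np.array(d['rvec']))[0]; return r.T,-r.T@np.array(d['tvec'])
    M=T@np.array(d['T_tool_cam']); return M[:3,:3],M[:3,3]
def tool(s):
    q=s['ee_rot'];T=np.eye(4);T[:3,:3]=R.from_quat([q[1],q[2],q[3],q[0]]).as_matrix();T[:3,3]=s['position'];return T
def ray(d,u,v):
    x=(u-d['cx'])/d['fx'];y=(v-d['cy'])/d['fy'];rd=np.hypot(x,y);r=rd
    for _ in range(20): r=rd/(1+d['k1']*r*r)
    s=r/rd if rd>0 else 1
    return np.array([x*s,y*s,1])
def back(d,u,v,z,T=None):
    Rw,o=cam(d,T); w=Rw@ray(d,u,v); return o+w*(z-o[2])/w[2]
def proj(d,P,T=None):
    Rw,o=cam(d,T); p=Rw.T@(np.array(P)-o); x,y=p[:2]/p[2]; f=1+d['k1']*(x*x+y*y)
    return np.array([d['cx']+d['fx']*x*f,d['cy']+d['fy']*y*f])
import json
def load(n): # calibration of fixed cams
    return {'top':dict(fx=393.25395148665723,fy=393.25395148665723,cx=255.1064461082908,cy=196.91041990838403,k1=-0.08678993294296689,rvec=np.array([2.18645291,-2.19776118,0.11861391]),tvec=np.array([-0.05035807,0.49280118,1.18367797])),
    'scene':dict(fx=473.59935167981104,fy=473.59935167981104,cx=255.4696655139663,cy=192.76093143095878,k1=-0.033459261282384384,rvec=np.array([2.21856139,0.910635,-0.36928864]),tvec=np.array([-0.32622557,-0.18604693,1.70652772]))}[n]
E
python3 - <<'E'
import cv2
a=cv2.imread("pics/top0.png")[120:244,220:385]
cv2.imwrite("pics/c1.png",cv2.resize(a,None,fx=4.8,fy=4.8,interpolation=cv2.INTER_CUBIC))
a=cv2.imread("pics/top0.png")[108:246,50:234]
cv2.imwrite("pics/c2.png",cv2.resize(a,None,fx=4.3,fy=4.3,interpolation=cv2.INTER_CUBIC))
E
```

```text
(no output)
```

View pics/c1.png

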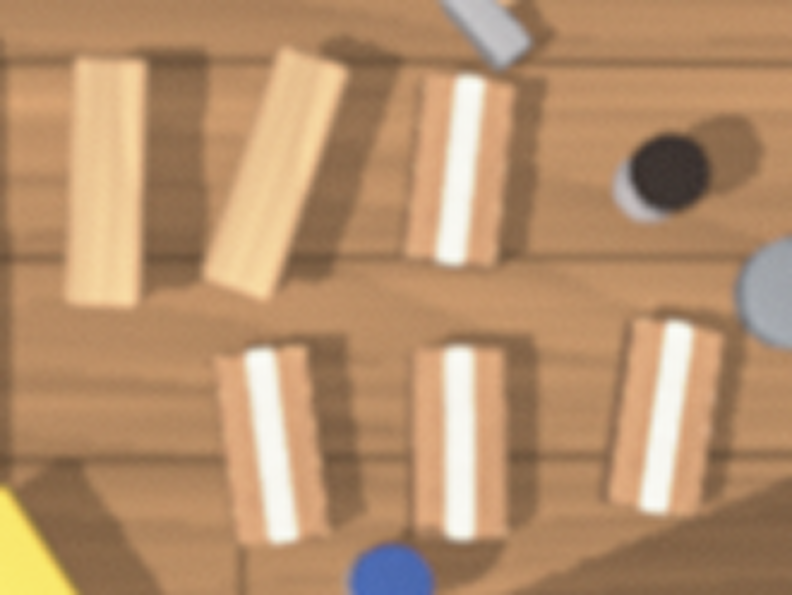

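View pics/c2.png

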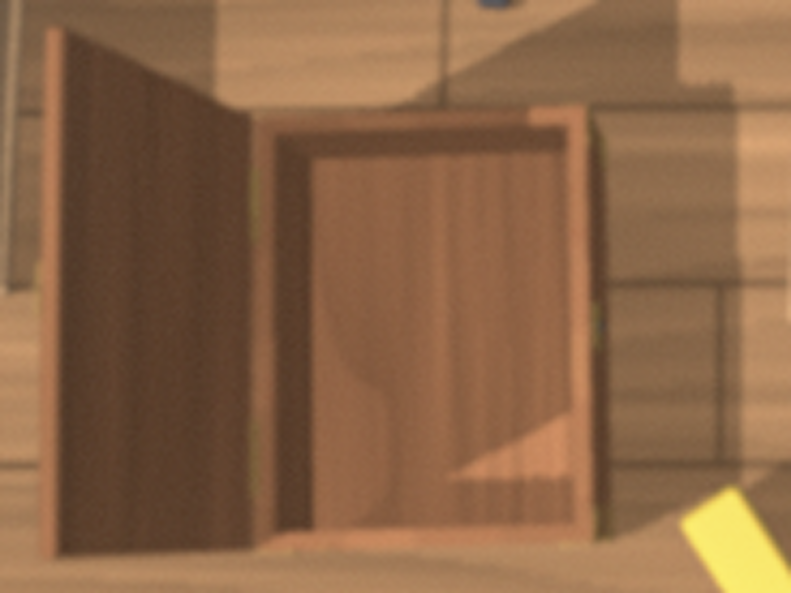

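c1 shows all four carton tops and both brush backs clearly. c2 shows the box rim: outer corners about (252,112), (587,105), (595,540) and (257,547), in crop pixels. Now I'll back-project them.

```bash
python3 - <<'E'
from h import *
t=load('top')
Q={'A':(.03,[(219,357),(304,347),(327,535),(241,544)]),'B':(.03,[(416,347),(503,347),(505,539),(416,539)]),
'C':(.03,[(636,319),(721,329),(697,513),(610,504)]),'D':(.03,[(425,73),(514,82),(497,265),(407,256)]),
'br1':(.046,[(77,57),(147,60),(138,306),(65,304)]),'br2':(.046,[(285,47),(348,69),(267,300),(203,277)]),
'box':(.097,[(252,112),(587,105),(595,540),(257,547)]),
'boxin':(.097,[(275,130),(568,128),(575,527),(275,533)])}
for k,(z,c) in Q.items():
    o,f=((50,108),4.3) if 'box' in k else ((220,120),4.8)
    p=np.array([back(t,o[0]+(x+.5)/f-.5,o[1]+(y+.5)/f-.5,z) for x,y in c])
    s=[np.linalg.norm(p[i]-p[i-1])*1e3 for i in range(4)]
    ax=p[0]-p[3]+p[1]-p[2]
    print(k,p.mean(0).round(4),'long dir deg',np.degrees(np.arctan2(ax[1],ax[0])).round(1),np.round(s,0))
for z,(x,y) in ((0.097+.2,(40,555)),(.097+.2,(50,28))):
  print(back(t,50+x/4.3,108+y/4.3,z))
from rig import get_image,manip
d=get_image('wrist');print(d['T_tool_cam'].round(3),d['fx'],d['cx'],d['cy'],d['k1'])
d=get_image('scene');
print([proj(t,p).round(1) for p in ([.4,.3,0],[.45,.2,.03])])
E
```

```text
A [ 0.4443 -0.1171  0.03  ] long dir deg 6.3 [119.  54. 120.  55.]
B [ 0.4454 -0.2365  0.03  ] long dir deg -0.7 [122.  56. 122.  57.]
C [ 0.4617 -0.3701  0.03  ] long dir deg -9.4 [120.  56. 120.  57.]
D [ 0.6218 -0.2405  0.03  ] long dir deg -6.7 [120.  58. 120.  58.]
br1 [ 0.6109 -0.0129  0.046 ] long dir deg -2.6 [158.  44. 157.  46.]
br2 [ 0.6162 -0.1198  0.046 ] long dir deg -19.9 [157.  42. 157.  43.]
box [0.5282 0.2582 0.097 ] long dir deg 1.9 [294. 229. 293. 225.]
boxin [0.5256 0.2576 0.097 ] long dir deg 1.5 [272. 200. 269. 200.]
[0.37658156 0.41789796 0.297     ]
[0.67291551 0.42394775 0.297     ]
[[-0.001 -0.953 -0.303  0.078]
 [ 1.    -0.001  0.001 -0.   ]
 [-0.001 -0.303  0.953 -0.129]
 [ 0.     0.     0.     1.   ]] 272.2274452992592 253.54383762954237 187.23642958112953 -0.021157750677705794
[array([141.2, 227.7]), array([171.7, 211. ])]
```

```bash
cat > plan.py <<'E'
from h import *
from rig import manip
def plan(wps,start=None,per=.2):
    """wps: (x,y,z,yawdeg,hand,extra_rows). Prints one line per step_arm call (target row x n)."""
    s=manip.get_state();T=tool(s);p=T[:3,3].copy();psi=np.arctan2(T[1,0],T[0,0])
    for w in wps:
        g=np.array(w[:3]);a=np.radians(w[3]);hand=w[4];ex=w[5] if len(w)>5 else 0
        d=np.linalg.norm(g-p);n=max(1,int(np.ceil(d/per)),int(np.ceil(abs(a-psi)/np.radians(32))))
        for i in range(n):
            q=p+(g-p)/(n-i);b=psi+(a-psi)/(n-i);D=q-p;c,s_=np.cos(psi),np.sin(psi)
            m=np.array([c*D[0]+s_*D[1],s_*D[0]-c*D[1],-D[2]])/.5;m=m.round(3);tw=round(-(b-psi)/np.pi,3)
            k=max(int(np.ceil(np.linalg.norm(D)/.05)),int(np.ceil(abs(b-psi)/np.radians(8.5))))+1
            if i==n-1:k+=ex
            while k>0:
                print('rows',min(k,5),[*map(float,m),tw,hand]);k-=5;
                p=p+.5*np.array([c*m[0]+s_*m[1],s_*m[0]-c*m[1],-m[2]]);psi-=tw*np.pi;m=m*0;tw=0.
                c,s_=np.cos(psi),np.sin(psi)
    print('end',p.round(4),np.degrees(psi).round(2))
def st():
    s=manip.get_state();T=tool(s);print('t',round(s['clock'],2),s['position'].round(4),'yaw',np.degrees(np.arctan2(T[1,0],T[0,0])).round(2),'F',s['contact_force'].round(1),'w',round(s['width'],4))
E
python3 -c "
from plan import *
plan([(.611,-.013,.2,-2.6,-1,1)])"
```

```text
rows 5 [0.291, -0.193, 0.022, np.float64(0.027), -1]
rows 5 [0.273, -0.216, 0.023, np.float64(0.027), -1]
rows 5 [0.254, -0.239, 0.022, np.float64(0.027), -1]
rows 5 [0.232, -0.26, 0.023, np.float64(0.027), -1]
rows 1 [0.0, -0.0, 0.0, 0.0, -1]
end [ 0.6109 -0.0128  0.1998] -2.61
```

Request:
step_arm --moves '[0.291,-0.193,0.022,0.027,-1,0.291,-0.193,0.022,0.027,-1,0.291,-0.193,0.022,0.027,-1,0.291,-0.193,0.022,0.027,-1,0.291,-0.193,0.022,0.027,-1]'

```text
clock: 0.7
position: [0.2794, -0.4127, 0.2341]
ee_rot: [-0.001, 0.994, 0.106, 0.0]
contact_force: [-0.1, 0.3, -0.1]
width: 0.0855
```

Request:
step_arm --moves '[0.273,-0.216,0.023,0.027,-1,0.273,-0.216,0.023,0.027,-1,0.273,-0.216,0.023,0.027,-1,0.273,-0.216,0.023,0.027,-1,0.273,-0.216,0.023,0.027,-1]'

```text
clock: 1.2
position: [0.3902, -0.2804, 0.2226]
ee_rot: [-0.0, 0.998, 0.064, 0.0]
contact_force: [-0.4, -0.2, -0.3]
width: 0.085
```

Request:
step_arm --moves '[0.254,-0.239,0.022,0.027,-1,0.254,-0.239,0.022,0.027,-1,0.254,-0.239,0.022,0.027,-1,0.254,-0.239,0.022,0.027,-1,0.254,-0.239,0.022,0.027,-1]'

```text
clock: 1.7
position: [0.5019, -0.1471, 0.2114]
ee_rot: [0.0, 1.0, 0.021, 0.0]
contact_force: [-1.4, -0.5, -0.4]
width: 0.0853
```

Request:
step_arm --moves '[0.232,-0.26,0.023,0.027,-1,0.232,-0.26,0.023,0.027,-1,0.232,-0.26,0.023,0.027,-1,0.232,-0.26,0.023,0.027,-1,0.232,-0.26,0.023,0.027,-1]'

```text
clock: 2.2
position: [0.6129, -0.0132, 0.1995]
ee_rot: [0.0, 1.0, -0.022, 0.0]
contact_force: [-0.7, -1.2, 0.3]
width: 0.0854
```

```bash
python3 - <<'E'
from plan import *
from rig import get_image
st()
T=tool(manip.get_state());d=get_image('wrist');cv2.imwrite('pics/w1.png',d['frame'])
print([proj(d,p,T).round(0) for p in ([.611,-.013,.046],[.691,-.0166,.046],[.531,-.009,.046],[.616,-.12,.046])])
E
```

```text
t 2.2 [ 0.6129 -0.0132  0.1995] yaw -2.51 F [-0.7 -1.2  0.3] w 0.0854
[array([253., 178.]), array([253., 101.]), array([253., 245.]), array([353., 170.])]
```

View pics/w1.png

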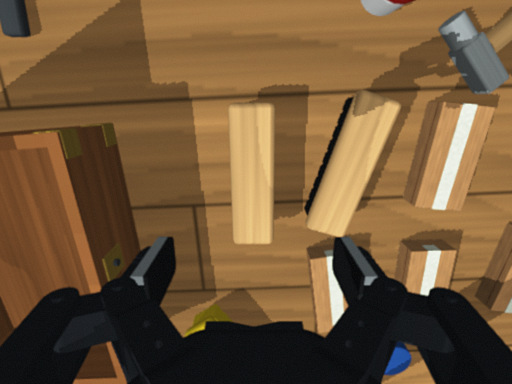

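Wrist view agrees with the top-camera estimate: brush 1 is centred near (252,173), against a predicted (253,178). Next I'll descend, grip and lift.

Request:
step_arm --moves '[0,0,0.2,0,-1,0,0,0.336,0,-1,0,0,0.336,0,-1,0,0,0.336,0,-1,0,0,0.336,0,-1]'

```text
clock: 2.75
position: [0.6073, -0.0156, 0.0291]
ee_rot: [0.0, 1.0, -0.024, -0.004]
contact_force: [-0.5, -0.7, 0.4]
width: 0.0858
```

Request:
step_arm --moves '[0,0,0,0,0.5,0,0,0,0,0.5,0,0,0,0,0.5,0,0,0,0,0.5,0,0,0,0,0.5]' --force 50

```text
clock: 3.25
position: [0.6126, -0.0137, 0.0348]
ee_rot: [0.001, 1.0, -0.023, 0.002]
contact_force: [-0.6, -0.7, 7.3]
width: 0.0471
```

Request:
step_arm --moves '[0,0,0,0,0.5,0,0,0,0,0.5,0,0,-0.05,0,0.5,0,0,-0.1,0,0.5,0,0,-0.1,0,0.5]'

```text
clock: 3.75
position: [0.6137, -0.0135, 0.0863]
ee_rot: [0.001, 1.0, -0.022, 0.004]
contact_force: [0.7, 0.1, -0.3]
width: 0.0472
```

```bash
python3 - <<'E'
from plan import *
st()
plan([(.611,-.013,.2,-2.6,.5),(.525,.300,.2,1.7,.5,2),(.525,.3,.047,1.7,.5,3)])
E
```

```text
t 3.75 [ 0.6137 -0.0135  0.0863] yaw -2.58 F [ 0.7  0.1 -0.3] w 0.0472
rows 4 [-0.005, -0.001, -0.227, np.float64(0.0), 0.5]
rows 5 [-0.1, -0.309, -0.0, np.float64(-0.012), 0.5]
rows 5 [-0.089, -0.312, -0.0, np.float64(-0.012), 0.5]
rows 2 [-0.0, -0.0, -0.0, 0.0, 0.5]
rows 5 [0.0, 0.0, 0.306, np.float64(0.0), 0.5]
rows 3 [0.0, 0.0, 0.0, 0.0, 0.5]
end [0.5249 0.3001 0.0468] 1.74
```

Request:
step_arm --moves '[0,0,-0.236,0,0.5,0,0,-0.236,0,0.5,0,0,-0.236,0,0.5,0,0,-0.236,0,0.5]'

```text
clock: 4.15
position: [0.6128, -0.0133, 0.2035]
ee_rot: [0.001, 1.0, -0.023, 0.004]
contact_force: [0.3, 0.3, -1.6]
width: 0.0471
```

Request:
step_arm --moves '[-0.1,-0.309,0,-0.012,0.5,-0.1,-0.309,0,-0.012,0.5,-0.1,-0.309,0,-0.012,0.5,-0.1,-0.309,0,-0.012,0.5,-0.1,-0.309,0,-0.012,0.5]'

```text
clock: 4.65
position: [0.5661, 0.1451, 0.1979]
ee_rot: [0.0, 1.0, -0.002, -0.002]
contact_force: [-0.3, -0.1, -2.1]
width: 0.047
```

Request:
step_arm --moves '[-0.086,-0.312,0,-0.012,0.5,-0.086,-0.312,0,-0.012,0.5,-0.086,-0.312,0,-0.012,0.5,-0.086,-0.312,0,-0.012,0.5,-0.086,-0.312,0,-0.012,0.5]'

```text
clock: 5.15
position: [0.5261, 0.2999, 0.1988]
ee_rot: [0.001, 1.0, 0.016, -0.001]
contact_force: [0.4, -0.3, -1.3]
width: 0.0472
```

```bash
python3 - <<'E'
from plan import *
from rig import get_image
st()
T=tool(manip.get_state());d=get_image('wrist')
print([proj(d,p,T).round(0) for p in ([.667,.151,.097],[.66,.375,.097])])
e=get_image('scene')
cv2.imwrite('pics/w2.png',np.hstack([cv2.resize(d['frame'],(400,300)),cv2.resize(e['frame'],(400,300))]))
E
```

```text
t 5.15 [0.5261 0.2999 0.1988] yaw 1.83 F [ 0.4 -0.3 -1.3] w 0.0472
[array([455.,  22.]), array([159.,  20.])]
```

View pics/w2.png

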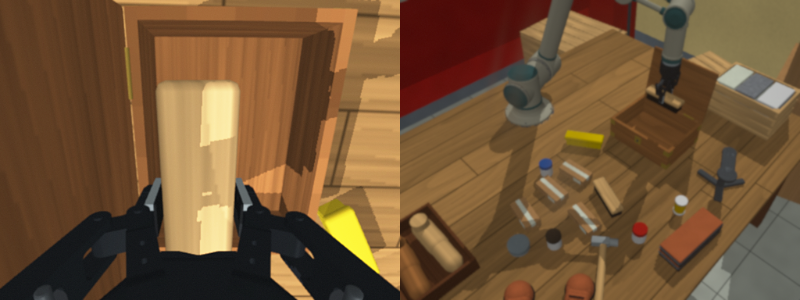

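The brush is held straight over the open box, with the rim corners at about (125,8) and (357,10) in the half-size view. Lowering and releasing partway.

Request:
step_arm --moves '[0,0,0.2,0,0.5,0,0,0.27,0,0.5,0,0,0.29,0,0.5,0,0,0.304,0,0.5,0,0,0.304,0,0.5]'

```text
clock: 5.75
position: [0.5265, 0.2969, 0.0474]
ee_rot: [0.001, 1.0, 0.014, -0.001]
contact_force: [0.1, -0.3, -1.0]
width: 0.047
```

Request:
step_arm --moves '[0,0,0,0,0.5,0,0,0,0,0.5,0,0,0,0,-0.45,0,0,0,0,-0.45,0,0,0,0,-0.45]'

```text
clock: 6.25
position: [0.5267, 0.2956, 0.0492]
ee_rot: [0.003, 1.0, 0.015, 0.0]
contact_force: [-0.6, -12.5, 4.3]
width: 0.0617
```

Request:
step_arm --moves '[0,0,-0.06,0,-0.45,0,0,-0.15,0,-0.45,0,0,-0.25,0,-0.45,0,0,-0.31,0,-0.45,0,0,-0.31,0,-0.45]'

```text
clock: 6.75
position: [0.5295, 0.301, 0.21]
ee_rot: [-0.002, 1.0, 0.015, 0.006]
contact_force: [0.1, 0.4, 0.3]
width: 0.062
```

```bash
python3 - <<'E'
from plan import *
from rig import get_image
st()
T=tool(manip.get_state());d=get_image('wrist')
e=get_image('top')['frame'];cv2.imwrite('pics/top1.png',e)
cv2.imwrite('pics/w3.png',np.hstack([cv2.resize(d['frame'],(400,300)),cv2.resize(e[110:245,215:395],(400,300))]))
plan([(.616,-.12,.2,-19.9,-.9,2)])
E
```

```text
t 6.75 [0.5295 0.301  0.21  ] yaw 1.71 F [0.1 0.4 0.3] w 0.062
rows 4 [0.051, 0.281, 0.003, np.float64(0.04), -0.9]
rows 4 [0.086, 0.273, 0.003, np.float64(0.04), -0.9]
rows 5 [0.12, 0.26, 0.003, np.float64(0.04), -0.9]
rows 1 [0.0, 0.0, 0.0, 0.0, -0.9]
end [ 0.616  -0.1199  0.2001] -19.89
```

View pics/w3.png

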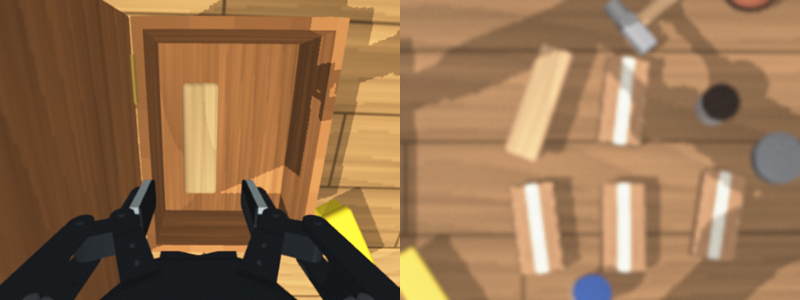

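Brush 1 lies flat in the box, and the rest of the bench is unchanged. Now brush 2.

Request:
step_arm --moves '[0.054,0.281,0.003,0.04,-1,0.054,0.281,0.003,0.04,-1,0.054,0.281,0.003,0.04,-1,0.054,0.281,0.003,0.04,-1]'

```text
clock: 7.25
position: [0.5575, 0.155, 0.1997]
ee_rot: [0.002, 0.999, -0.05, -0.002]
contact_force: [-0.4, 1.0, 0.2]
width: 0.0852
```

Request:
step_arm --moves '[0.087,0.273,0.003,0.04,-1,0.087,0.273,0.003,0.04,-1,0.087,0.273,0.003,0.04,-1,0.087,0.273,0.003,0.04,-1]'

```text
clock: 7.65
position: [0.5881, 0.0156, 0.1984]
ee_rot: [0.001, 0.994, -0.113, -0.001]
contact_force: [0.5, 0.5, -0.4]
width: 0.0852
```

Request:
step_arm --moves '[0.12,0.26,0.003,0.04,-1,0.12,0.26,0.003,0.04,-1,0.12,0.26,0.003,0.04,-1,0.12,0.26,0.003,0.04,-1,0.12,0.26,0.003,0.04,-1]'

```text
clock: 8.15
position: [0.6171, -0.1192, 0.1971]
ee_rot: [-0.001, 0.985, -0.173, -0.002]
contact_force: [0.7, 1.4, 0.1]
width: 0.0853
```

Request:
step_arm --moves '[0,0,0,0,-1,0,0,0,0,-1]'

```text
clock: 8.35
position: [0.6173, -0.1178, 0.1985]
ee_rot: [-0.0, 0.985, -0.172, -0.001]
contact_force: [-0.1, -0.3, -0.8]
width: 0.0851
```

```bash
python3 - <<'E'
from plan import *
from rig import get_image
st()
plan([(.616,-.12,.033,-19.9,-1,2)])
E
```

```text
t 8.35 [ 0.6173 -0.1178  0.1985] yaw -19.77 F [-0.1 -0.3 -0.8] w 0.0851
rows 5 [-0.001, 0.005, 0.331, np.float64(0.001), -1]
rows 2 [-0.0, 0.0, 0.0, 0.0, -1]
end [ 0.616 -0.12   0.033] -19.95
```

Request:
step_arm --moves '[0,0.004,0.15,0,-1,0,0.004,0.24,0,-1,0,0.004,0.3,0,-1,0,0.004,0.331,0,-1,0,0.004,0.331,0,-1]'

```text
clock: 8.85
position: [0.6144, -0.1195, 0.0301]
ee_rot: [-0.001, 0.985, -0.172, -0.004]
contact_force: [-0.3, 0.1, 0.6]
width: 0.0855
```

Request:
step_arm --moves '[0,0,0,0,0.5,0,0,0,0,0.5,0,0,0,0,0.5,0,0,0,0,0.5,0,0,0,0,0.5]'

```text
clock: 9.35
position: [0.6187, -0.1219, 0.0357]
ee_rot: [0.0, 0.985, -0.173, 0.002]
contact_force: [-0.1, 1.3, 5.7]
width: 0.0471
```

Request:
step_arm --moves '[0,0,-0.05,0,0.5,0,0,-0.15,0,0.5,0,0,-0.25,0,0.5,0,0,-0.334,0,0.5,0,0,-0.334,0,0.5]'

```text
clock: 9.85
position: [0.6208, -0.123, 0.2084]
ee_rot: [0.001, 0.985, -0.173, 0.008]
contact_force: [1.1, -0.4, -0.9]
width: 0.0468
```

```bash
python3 - <<'E'
from plan import *
st()
plan([(.530,.221,.2,1.7,.5,2)])
E
```

```text
t 9.85 [ 0.6208 -0.123   0.2084] yaw -19.89 F [ 1.1 -0.4 -0.9] w 0.0468
rows 5 [-0.202, -0.293, 0.008, np.float64(-0.06), 0.5]
rows 5 [-0.144, -0.325, 0.009, np.float64(-0.06), 0.5]
rows 2 [-0.0, -0.0, 0.0, 0.0, 0.5]
end [0.5302 0.2209 0.1999] 1.71
```

Request:
step_arm --moves '[-0.199,-0.293,0,-0.06,0.5,-0.199,-0.293,0,-0.06,0.5,-0.199,-0.293,0,-0.06,0.5,-0.199,-0.293,0,-0.06,0.5,-0.199,-0.293,0,-0.06,0.5]'

```text
clock: 10.35
position: [0.571, 0.0535, 0.1997]
ee_rot: [-0.001, 0.997, -0.077, -0.001]
contact_force: [-0.1, -1.1, -0.6]
width: 0.0469
```

Request:
step_arm --moves '[-0.141,-0.322,0,-0.06,0.5,-0.141,-0.322,0,-0.06,0.5,-0.141,-0.322,0,-0.06,0.5,-0.141,-0.322,0,-0.06,0.5,-0.141,-0.322,0,-0.06,0.5]'

```text
clock: 10.85
position: [0.528, 0.2223, 0.1997]
ee_rot: [-0.0, 1.0, 0.017, -0.0]
contact_force: [-0.2, 0.0, -1.3]
width: 0.0473
```

Request:
step_arm --moves '[0,0,0,0,0.5,0,0,0,0,0.5]'

```text
clock: 11.05
position: [0.5295, 0.2185, 0.1999]
ee_rot: [0.001, 1.0, 0.014, -0.0]
contact_force: [-0.0, 1.2, -2.1]
width: 0.0472
```

```bash
python3 - <<'E'
from plan import *
st()
from rig import get_image
d=get_image('wrist');cv2.imwrite('pics/w4.png',d['frame'])
plan([(.530,.221,.047,1.7,.5,2)])
E
```

```text
t 11.05 [0.5295 0.2185 0.1999] yaw 1.64 F [-0.   1.2 -2.1] w 0.0472
rows 5 [0.001, -0.005, 0.306, np.float64(-0.0), 0.5]
rows 2 [0.0, -0.0, 0.0, 0.0, 0.5]
end [0.53   0.2209 0.047 ] 1.61
```

View pics/w4.png

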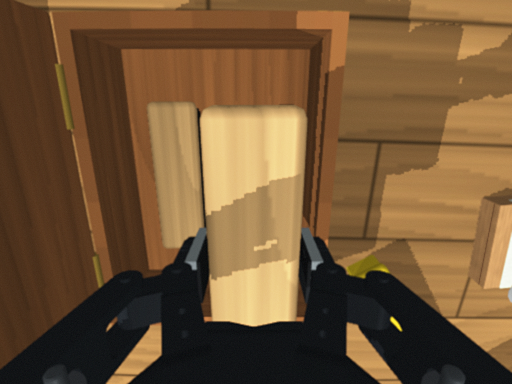

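Brush 2 hangs to the right of brush 1, with a clear gap between them.

Request:
step_arm --moves '[0,-0.003,0.2,0,0.5,0,-0.003,0.27,0,0.5,0,-0.003,0.29,0,0.5,0,-0.003,0.304,0,0.5,0,-0.003,0.304,0,0.5]'

```text
clock: 11.6
position: [0.529, 0.2199, 0.0478]
ee_rot: [0.0, 1.0, 0.014, -0.001]
contact_force: [-0.3, 0.1, -1.7]
width: 0.0467
```

Request:
step_arm --moves '[0,0,0,0,0.5,0,0,0,0,0.5,0,0,0,0,-0.35,0,0,0,0,-0.35,0,0,0,0,-0.35]'

```text
clock: 12.1
position: [0.5296, 0.2218, 0.0488]
ee_rot: [-0.0, 1.0, 0.015, 0.001]
contact_force: [-0.3, 1.4, 0.8]
width: 0.0578
```

Request:
step_arm --moves '[0,0,-0.06,0,-0.35,0,0,-0.15,0,-0.35,0,0,-0.25,0,-0.35,0,0,-0.35,0,-0.35,0,0,-0.35,0,-0.35]'

```text
clock: 12.6
position: [0.5332, 0.2225, 0.2314]
ee_rot: [-0.002, 1.0, 0.015, 0.008]
contact_force: [0.2, 0.9, -0.6]
width: 0.0576
```

Request:
step_arm --moves '[0,0,-0.1,0,-0.35,0,0,-0.2,0,-0.35,0,0,-0.3,0,-0.35,0,0,-0.4,0,-0.35,0,0,-0.4,0,0.9]'

```text
clock: 13.1
position: [0.531, 0.2219, 0.4309]
ee_rot: [-0.002, 1.0, 0.015, 0.007]
contact_force: [-0.7, -0.6, 0.4]
width: 0.0444
```

```bash
python3 - <<'E'
from plan import *
st()
from rig import get_image
T=tool(manip.get_state());d=get_image('wrist');cv2.imwrite('pics/w5.png',d['frame']);np.save('pics/w5T.npy',T)
e=get_image('scene')['frame'];cv2.imwrite('pics/scene5.png',e)
cv2.imwrite('pics/w5b.png',np.hstack([cv2.resize(d['frame'],(400,300)),cv2.resize(e[40:235,250:512],(400,300))]))
plan([(.53,.221,.45,1.7,.9),(.52,.49,.45,1.7,.9,2)])
E
```

```text
t 13.1 [0.531  0.2219 0.4309] yaw 1.71 F [-0.7 -0.6  0.4] w 0.0444
rows 2 [0.001, 0.001, -0.051, np.float64(0.0), 0.9]
rows 4 [-0.002, -0.269, -0.0, np.float64(0.0), 0.9]
rows 5 [-0.002, -0.27, -0.0, np.float64(0.0), 0.9]
rows 1 [-0.0, -0.0, -0.0, 0.0, 0.9]
end [0.5198 0.4902 0.4498] 1.71
```

View pics/w5b.png

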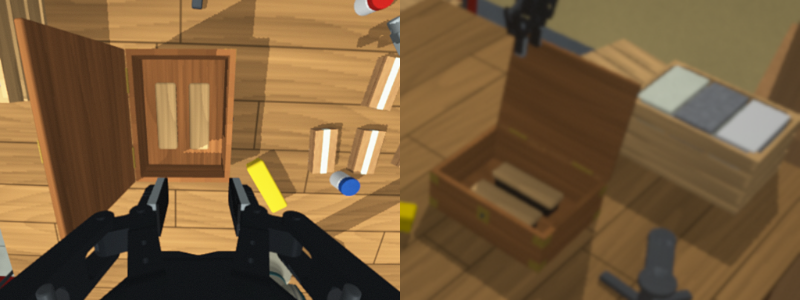

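Both brushes lie in the box, at (165,116) and (200,116) in the wrist half. The lid leans outwards at left, and the organiser behind it is lower than the lid edge. I'll move behind the lid with the fingers shut.

Request:
step_arm --moves '[0,0,-0.05,0,0.9,0,-0.1,-0.05,0,0.9,0,-0.2,-0.05,0,0.9,0,-0.29,-0.05,0,0.9,0,-0.29,-0.05,0,0.9]'

```text
clock: 13.7
position: [0.5237, 0.3714, 0.4436]
ee_rot: [0.0, 1.0, 0.018, -0.003]
contact_force: [-0.0, -0.6, 0.5]
width: 0.0046
```

Request:
step_arm --moves '[-0.015,-0.1,0,0,0.9,-0.015,-0.2,0,0,0.9,-0.015,-0.25,0,0,0.9,-0.015,-0.25,0,0,0.9]'

```text
clock: 14.1
position: [0.513, 0.4941, 0.4437]
ee_rot: [0.002, 1.0, 0.017, -0.003]
contact_force: [1.0, -0.6, -0.8]
width: 0.0043
```

```bash
python3 - <<'E'
from plan import *
st()
from rig import get_image
t=load('top')
for z in (.31,.316):print(back(t,50+40/4.3,108+555/4.3,z)[:2],back(t,50+50/4.3,108+28/4.3,z)[:2])
print('org',[back(t,u,v,.12)[:2].round(3) for u,v in ((31,62),(25,165),(55,175))])
e=get_image('scene')['frame'];d=get_image('wrist')['frame']
cv2.imwrite('pics/w6.png',np.hstack([cv2.resize(d,(400,300)),cv2.resize(e[40:235,250:512],(400,300))]))
plan([(.52,.48,.311,1.7,.9,1)])
E
```

```text
t 14.1 [0.513  0.4941 0.4437] yaw 1.93 F [ 1.  -0.6 -0.8] w 0.0043
[0.37682947 0.41172316] [0.66899387 0.41768783]
[0.37694389 0.40887326] [0.66718388 0.41479864]
org [array([0.89 , 0.614]), array([0.579, 0.612]), array([0.549, 0.52 ])]
rows 5 [0.012, 0.022, 0.269, np.float64(0.0), 0.9]
end [0.5199 0.4799 0.3112] 1.72
```

View pics/w6.png

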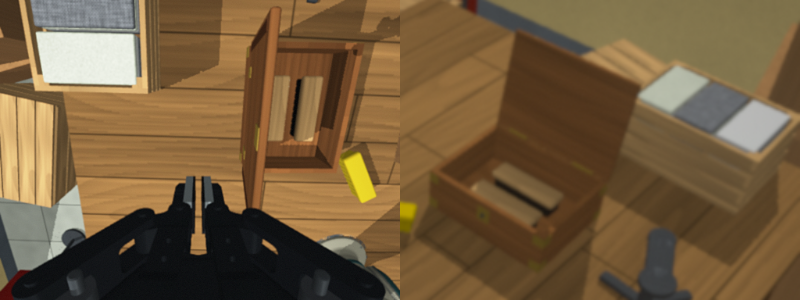

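Request:
step_arm --moves '[0.006,0.02,0.09,0,0.9,0.012,0.022,0.18,0,0.9,0.012,0.022,0.24,0,0.9,0.012,0.022,0.265,0,0.9,0.012,0.022,0.265,0,0.9]'

```text
clock: 14.7
position: [0.5195, 0.4783, 0.3141]
ee_rot: [0.001, 1.0, 0.014, -0.002]
contact_force: [1.2, 0.2, 0.3]
width: 0.0044
```

Request:
step_arm --moves '[0,0.05,0,0,0.9,0,0.1,0,0,0.9,0,0.14,0.006,0,0.9,0,0.166,0.016,0,0.9,0,0.2,0.016,0,0.9]'

```text
clock: 15.2
position: [0.5234, 0.3804, 0.3092]
ee_rot: [-0.001, 1.0, 0.015, 0.001]
contact_force: [0.4, 2.4, 1.7]
width: 0.0044
```

Request:
step_arm --moves '[0,0.064,0.01,0,0.9,0,0.112,0.024,0,0.9,0,0.16,0.044,0,0.9,0,0.202,0.07,0,0.9,0,0.242,0.1,0,0.9]'

```text
clock: 15.7
position: [0.527, 0.258, 0.2588]
ee_rot: [-0.0, 1.0, 0.015, 0.001]
contact_force: [1.4, -0.5, 0.3]
width: 0.0042
```

```bash
python3 - <<'E'
from plan import *
st()
from rig import get_image
e=get_image('scene')['frame'];d=get_image('wrist')['frame']
cv2.imwrite('pics/w7.png',np.hstack([cv2.resize(d,(400,300)),cv2.resize(e[40:235,250:512],(400,300))]))
E
```

```text
t 15.7 [0.527  0.258  0.2588] yaw 1.71 F [ 1.4 -0.5  0.3] w 0.0042
```

View pics/w7.png

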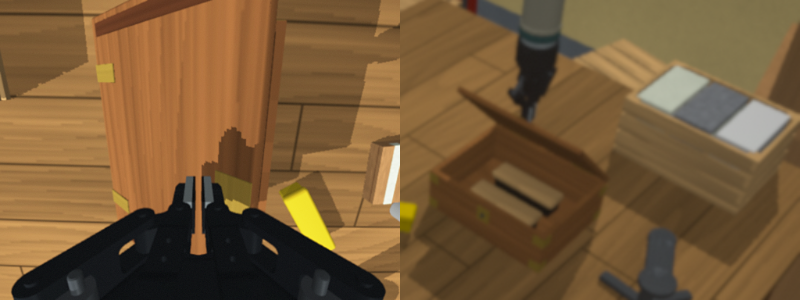

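The lid is at about 45–50° and following the fingertips. I'll continue it down.

Request:
step_arm --moves '[0,0.034,0.036,0,0.9,0,0.066,0.074,0,0.9,0,0.09,0.118,0,0.9,0,0.108,0.162,0,0.9,0,0.12,0.206,0,0.9]'

```text
clock: 16.3
position: [0.5291, 0.1994, 0.1552]
ee_rot: [-0.0, 1.0, 0.015, 0.001]
contact_force: [1.2, -0.7, 1.1]
width: 0.0043
```

Request:
step_arm --moves '[0,0.008,0.03,0,0.9,0,0.008,0.045,0,0.9,0,0.008,0.052,0,0.9,0,0.008,0.056,0,0.9,0,0.008,0.058,0,0.9]'

```text
clock: 16.8
position: [0.5289, 0.196, 0.1265]
ee_rot: [-0.0, 1.0, 0.015, 0.001]
contact_force: [0.5, -0.2, -0.9]
width: 0.0043
```

Request:
step_arm --moves '[0,0,0.002,0,0.9,0,0,0.004,0,0.9,0,0,0.004,0,0.9,0,0,0.004,0,0.9]'

```text
clock: 17.2
position: [0.5284, 0.1954, 0.1239]
ee_rot: [0.0, 1.0, 0.015, 0.0]
contact_force: [0.6, -0.5, -0.2]
width: 0.0045
```

Request:
step_arm --moves '[0,0,0.003,0,0.9,0,0,0.006,0,0.9,0,0,0.008,0,0.9,0,0,0.008,0,0.9]'

```text
clock: 17.6
position: [0.5286, 0.1955, 0.1231]
ee_rot: [-0.0, 1.0, 0.015, 0.001]
contact_force: [-4.7, -1.3, 18.3]
width: 0.0042
```

Request:
step_arm --moves '[0,0,0,0,0.9,0,0,-0.02,0,0.9,0,0,-0.1,0,0.9,0,0,-0.3,0,-1,0,0,-0.3,0,-1]'

```text
clock: 18.1
position: [0.5279, 0.1953, 0.271]
ee_rot: [0.0, 1.0, 0.015, -0.001]
contact_force: [1.8, 0.3, -0.6]
width: 0.0321
```

Request:
step_arm --moves '[0,0.1,-0.2,0,-1,0,0.2,-0.2,0,-1,0,0.3,-0.2,0,-1,0,0.4,-0.2,0,-1,0,0.4,-0.2,0,-1]'

```text
clock: 18.6
position: [0.5343, -0.0069, 0.3709]
ee_rot: [0.001, 1.0, 0.015, 0.001]
contact_force: [0.8, 0.3, 0.1]
width: 0.0854
```

```bash
python3 - <<'E'
from plan import *
st()
from rig import get_image
e=get_image('scene')['frame'];d=get_image('top')['frame'];cv2.imwrite('pics/top8.png',d);cv2.imwrite('pics/scene8.png',e)
a=cv2.resize(d[108:246,50:234],(798,598),interpolation=cv2.INTER_CUBIC)
a=a[:, :]
cv2.imwrite('pics/w8.png',np.vstack([cv2.resize(d[108:252,50:382],(798,346),interpolation=cv2.INTER_CUBIC),np.hstack([cv2.resize(e[90:235,250:450],(400,250)),cv2.resize(e[180:310,130:330],(398,250))])]))
E
```

```text
t 18.6 [ 0.5343 -0.0069  0.3709] yaw 1.68 F [0.8 0.3 0.1] w 0.0854
```

View pics/w8.png

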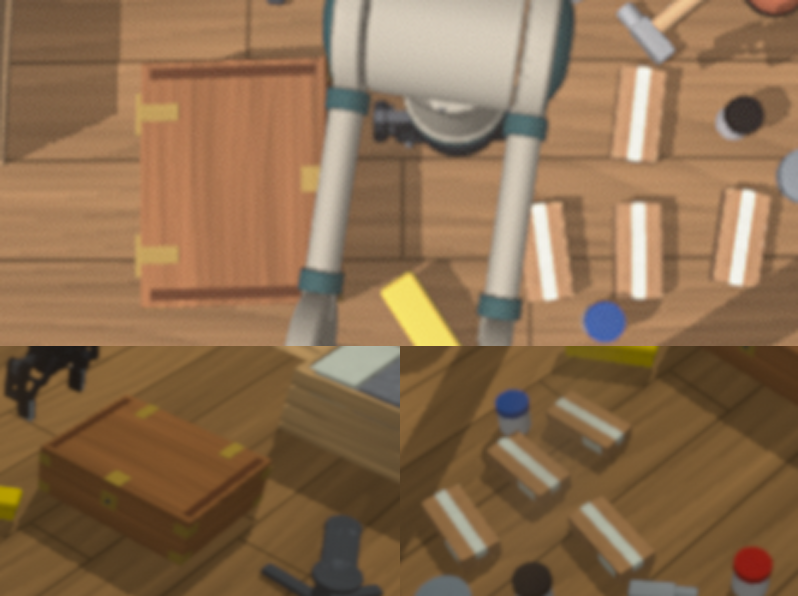

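The lid is shut flat and level: the press peaked at 18 N with the fingertips at 0.109 m. All four cartons are unmoved. Next is image code to find the white tapes in numbers.

```bash
cat > tape.py <<'E'
from plan import *
from rig import get_image
def strips(f,amin=60):
    hsv=cv2.cvtColor(f,cv2.COLOR_BGR2HSV);m=((hsv[...,1]<45)&(hsv[...,2]>175)).astype(np.uint8)
    n,l,s,c=cv2.connectedComponentsWithStats(m);out=[]
    for i in range(1,n):
        if s[i,4]>=amin: 
            ys,xs=np.nonzero(l==i);out.append((np.stack([xs,ys],1).astype(np.float32),s[i]))
    return out
def world_strips(d,z,T=None,lmin=.09,lmax=.16):
    for p,s in strips(d['frame']):
        r=cv2.minAreaRect(p);b=cv2.boxPoints(r)
        w=np.array([back(d,u,v,z,T)[:2] for u,v in b]);e=[w[1]-w[0],w[2]-w[1]];L=[np.linalg.norm(x) for x in e]
        k=int(np.argmax(L));
        if not lmin<L[k]<lmax: continue
        ax=e[k]*(1 if e[k][0]>0 else -1)
        print('px',r[0][0].__round__(1),r[0][1].__round__(1),'c',w.mean(0).round(4),'deg',np.degrees(np.arctan2(ax[1],ax[0])).round(1),'LxW mm',round(L[k]*1e3,1),round(L[1-k]*1e3,1))
E
python3 - <<'E'
from tape import *
for n in ('top0','top8'):
    d=load('top');d['frame']=cv2.imread(f'pics/{n}.png');print(n);world_strips(d,.03)
st()
plan([(.4443,-.117,.2,6.3,-1,2),(.4443,-.117,.021,6.3,-1,1)])
E
```

```text
top0
px 13.0 82.0 c [0.865 0.722] deg 5.1 LxW mm 101.7 89.7
px 12.0 147.5 c [0.6508 0.7099] deg 3.3 LxW mm 111.6 80.6
px 315.4 155.0 c [ 0.6213 -0.2398] deg -7.5 LxW mm 121.0 17.6
px 358.3 206.5 c [ 0.4613 -0.3699] deg -10.1 LxW mm 122.3 16.7
px 276.1 212.5 c [ 0.4443 -0.116 ] deg 6.8 LxW mm 120.5 17.0
px 315.5 212.0 c [ 0.4451 -0.2366] deg -1.0 LxW mm 122.1 15.4
px 474.5 376.0 c [-0.0726 -0.7355] deg 86.3 LxW mm 118.7 43.9
top8
px 13.0 82.0 c [0.865 0.722] deg 4.4 LxW mm 100.7 89.7
px 193.6 116.9 c [0.7419 0.1363] deg -4.3 LxW mm 152.0 32.0
px 273.3 128.2 c [ 0.7056 -0.1105] deg -9.3 LxW mm 152.5 33.6
px 12.0 148.0 c [0.6492 0.7098] deg 3.3 LxW mm 108.4 80.6
px 315.4 155.0 c [ 0.6213 -0.24  ] deg -7.7 LxW mm 121.1 16.8
px 358.4 206.4 c [ 0.4615 -0.3701] deg -10.1 LxW mm 121.9 16.3
px 276.0 212.4 c [ 0.4447 -0.1159] deg 6.8 LxW mm 120.6 16.7
px 315.5 212.0 c [ 0.4451 -0.2366] deg -1.0 LxW mm 122.1 15.4
px 171.5 267.5 c [0.2804 0.1996] deg -4.2 LxW mm 116.4 29.6
t 18.7 [ 0.5348 -0.0093  0.3705] yaw 1.36 F [ 0.1  1.3 -0.1] w 0.0853
rows 4 [-0.093, 0.106, 0.171, np.float64(-0.014), -1]
rows 5 [-0.098, 0.101, 0.17, np.float64(-0.013), -1]
rows 1 [-0.0, 0.0, 0.0, 0.0, -1]
rows 5 [0.0, -0.0, 0.358, np.float64(-0.0), -1]
rows 1 [0.0, -0.0, 0.0, 0.0, -1]
end [ 0.4441 -0.117   0.021 ] 6.22
```

Request:
step_arm --moves '[-0.093,0.105,0.171,-0.014,-1,-0.093,0.105,0.171,-0.014,-1,-0.093,0.105,0.171,-0.014,-1,-0.093,0.105,0.171,-0.014,-1,-0.093,0.105,0.171,-0.014,-1]'

```text
clock: 19.2
position: [0.4911, -0.0579, 0.2857]
ee_rot: [0.0, 0.999, 0.037, 0.002]
contact_force: [-0.3, -0.4, 0.7]
width: 0.0858
```

Request:
step_arm --moves '[-0.097,0.101,0.17,-0.014,-1,-0.097,0.101,0.17,-0.014,-1,-0.097,0.101,0.17,-0.014,-1,-0.097,0.101,0.17,-0.014,-1,-0.097,0.101,0.17,-0.014,-1]'

```text
clock: 19.7
position: [0.4476, -0.1123, 0.2014]
ee_rot: [0.001, 0.998, 0.059, 0.003]
contact_force: [0.3, 0.4, 0.7]
width: 0.0853
```

Request:
step_arm --moves '[0,0,0,0,-1,0,0,0,0,-1]'

```text
clock: 19.9
position: [0.4465, -0.1121, 0.2008]
ee_rot: [0.001, 0.998, 0.059, 0.002]
contact_force: [0.0, -0.2, -0.3]
width: 0.0854
```

```bash
python3 - <<'E'
from tape import *
st()
T=tool(manip.get_state());d=get_image('wrist');cv2.imwrite('pics/w9.png',d['frame']);world_strips(d,.03,T,.05)
d=get_image('top');cv2.imwrite('pics/top9.png',d['frame'])
a=d['frame'][110:245,75:205];cv2.imwrite('pics/lid.png',cv2.resize(a,None,fx=4.4,fy=4.4,interpolation=cv2.INTER_CUBIC))
world_strips(d,.03)
E
```

```text
t 19.9 [ 0.4465 -0.1121  0.2008] yaw 6.82 F [ 0.  -0.2 -0.3] w 0.0854
px 394.8 39.7 c [ 0.5985 -0.2363] deg -7.9 LxW mm 79.3 15.8
px 255.0 174.0 c [ 0.4423 -0.1146] deg 6.4 LxW mm 120.4 15.1
px 358.7 185.6 c [ 0.4427 -0.2353] deg -0.8 LxW mm 121.6 15.7
px 472.9 186.2 c [ 0.4581 -0.3698] deg -10.0 LxW mm 122.4 16.2
px 13.0 82.0 c [0.865 0.722] deg 5.1 LxW mm 101.7 89.7
px 12.0 148.0 c [0.6492 0.7098] deg 3.3 LxW mm 108.4 80.6
px 315.4 155.0 c [ 0.6213 -0.24  ] deg -7.7 LxW mm 121.1 16.8
px 271.2 190.0 c [ 0.5129 -0.1019] deg -22.2 LxW mm 92.9 23.9
px 298.2 203.4 c [ 0.4716 -0.1841] deg 66.5 LxW mm 142.0 99.8
px 358.3 206.5 c [ 0.4613 -0.37  ] deg -10.1 LxW mm 122.3 16.6
px 326.5 213.0 c [ 0.4416 -0.2705] deg -26.2 LxW mm 92.2 24.5
px 228.2 297.6 c [0.1902 0.0298] deg -22.1 LxW mm 92.1 26.7
```

View pics/lid.png

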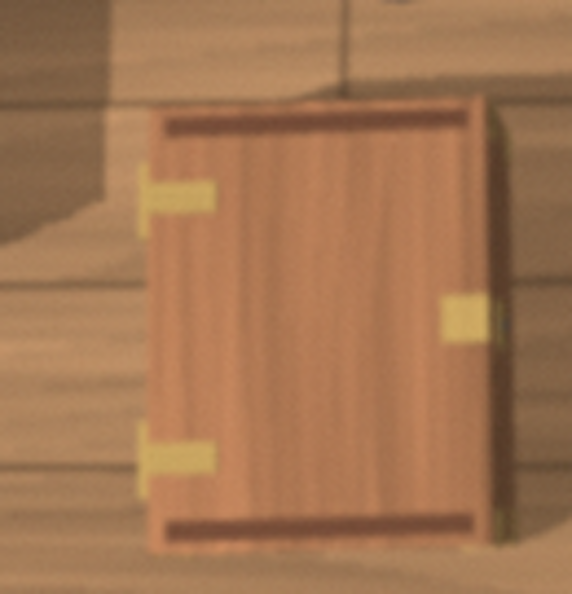

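Lid corners in the crop: (152,108), (485,95), (492,545), (152,552).

```bash
python3 - <<'E'
from tape import *
t=load('top')
p=np.array([back(t,75+(x+.5)/4.4-.5,110+(y+.5)/4.4-.5,.109) for x,y in ((152,108),(485,95),(492,545),(152,552))])
print(p.mean(0).round(4),[round(np.linalg.norm(p[i]-p[i-1])*1e3) for i in range(4)],[np.degrees(np.arctan2(*(p[a]-p[b])[1::-1])).round(2) for a,b in ((0,3),(1,2))],[np.degrees(np.arctan2(*(p[a]-p[b])[1::-1])).round(2) for a,b in ((0,1),(3,2))])
plan([(.4435,-.1155,.021,6.6,-1,1)])
E
```

```text
[0.5267 0.2567 0.109 ] [290, 220, 293, 219] [np.float64(1.51), np.float64(1.42)] [np.float64(91.82), np.float64(91.06)]
rows 5 [-0.005, 0.006, 0.358, np.float64(0.001), -1]
rows 1 [-0.0, 0.0, 0.0, 0.0, -1]
end [ 0.4436 -0.1153  0.0211] 6.63
```

Request:
step_arm --moves '[-0.004,0.005,0.15,0,-1,-0.004,0.005,0.25,0,-1,-0.004,0.005,0.32,0,-1,-0.004,0.005,0.358,0,-1,-0.004,0.005,0.358,0,-1]'

```text
clock: 20.5
position: [0.4404, -0.1137, 0.0173]
ee_rot: [-0.002, 0.998, 0.059, -0.004]
contact_force: [-0.6, 0.9, 0.4]
width: 0.0856
```

Request:
step_arm --moves '[0,0,0,0,-1,0,0,0,0,0.3,0,0,0,0,0.3,0,0,0,0,0.3,0,0,0,0,0.3]' --force 50

```text
clock: 21.0
position: [0.4446, -0.1155, 0.0224]
ee_rot: [0.001, 0.998, 0.059, 0.002]
contact_force: [-0.1, 1.2, 6.0]
width: 0.0568
```

Request:
step_arm --moves '[0,0,0,0,0.3,0,0,-0.08,0,0.3,0,0,-0.18,0,0.3,0,0,-0.28,0,0.3,0,0,-0.358,0,0.3]'

```text
clock: 21.5
position: [0.4436, -0.1152, 0.2035]
ee_rot: [0.001, 0.998, 0.059, 0.002]
contact_force: [0.0, -1.3, -2.1]
width: 0.0568
```

Request:
step_arm --moves '[0,0,0,0,0.3,0,0,0,0,0.3]'

```text
clock: 21.7
position: [0.4432, -0.115, 0.2008]
ee_rot: [0.001, 0.998, 0.059, 0.002]
contact_force: [0.7, 0.4, -1.9]
width: 0.0568
```

```bash
cat >> tape.py <<'E'
def held(dz=.009,zc=None):
    """tape of the held carton in tool frame; top face dz behind TCP (tool z=-dz)"""
    T=tool(manip.get_state());d=get_image('wrist');I=np.eye(4)
    best=None
    for p,s in strips(d['frame'],200):
        if abs(p[:,0].mean()-254)<60 and p[:,1].min()<230: best=p if best is None or len(p)>len(best) else best
    if best is None: print('no tape');cv2.imwrite('pics/held_fail.png',d['frame']);return
    p=best; top=p[p[:,1]<p[:,1].min()+1]; rows=[]
    w=np.array([back(d,u,v,-dz,I)[:2] for u,v in p])
    far=np.percentile(w[:,0],99.5); k=w[:,0]>far-.05
    cs=np.polyfit(w[k,0],w[k,1],1)
    print('held far end x',far.round(4),'y at tool x0',cs[1].round(4),'skew deg',np.degrees(np.arctan(cs[0])).round(1),'minrow',p[:,1].min(),'n',len(p))
    cv2.imwrite('pics/held.png',d['frame'])
E
python3 - <<'E'
from tape import *
st();held()
plan([(.4435,-.1155,.26,6.6,.3,0),(.527,.257,.26,1.5,.3,2),(.527,.257,.133,1.5,.3,2)])
E
```

```text
t 21.7 [ 0.4432 -0.115   0.2008] yaw 6.76 F [ 0.7  0.4 -1.9] w 0.0568
held far end x 0.0584 y at tool x0 -0.0027 skew deg 3.0 minrow 147.0 n 1927
rows 3 [0.002, 0.002, -0.121, np.float64(0.001), 0.3]
rows 5 [0.126, -0.36, -0.0, np.float64(0.014), 0.3]
rows 5 [0.11, -0.366, -0.0, np.float64(0.014), 0.3]
rows 2 [0.0, -0.0, -0.0, 0.0, 0.3]
rows 5 [-0.0, -0.0, 0.254, np.float64(0.0), 0.3]
rows 1 [-0.0, -0.0, 0.0, 0.0, 0.3]
end [0.5272 0.257  0.1328] 1.54
```

```bash
python3 - <<'E'
from tape import *
f=cv2.imread('pics/held.png');g=f.astype(int)
for v in range(141,240,8):
    row=f[v,190:320];print(v,''.join('#' if (r.max()-r.min()<45 and r.max()>175) else ('o' if r[2]-r[0]>55 else '.') for r in row[::1].astype(int)))
E
```

```text
141 ooooooooooo..........................................................................................................ooooooooooooo
149 oooooooooooooooooooooooooooooooooooooooooooooo####################################oooooooooooooooooooooooooooooooooooooooooooooooo
157 oooooooooooooooooooooooooooooooooooooooooooooo####################################oooooooooooooooooooooooooooooooooooooooooooooooo
165 oooooooooooooooooooooooooooooooooooooooooooooo.###################################oooooooooooooooooooooooooooooooooooooooooooooooo
173 oooooooooooooooooooooooooooooooooooooooooooooo.###################################oooooooooooooooooooooooooooooooooooooooooooooooo
181 ooooooooooooooooooooooooooooooooooooooooooooooo##################################.oooooooooooooooooooooooooooooooooooooooooooo....
189 ooooooooooooooooooooooooooooooooooooooooooooooo##################################.oooooooooooooooooooooooooooooooooooooooooooooooo
197 ooooooooooooooooooooooooooooooooooooooooooooooo##################################.oooooooooooooooooooooooooooooooooooooooooooooooo
205 ooooooooooooooooooooooooooooooooooooooooooooooo.#############.....................oooooooooooooooooooooooooooooooooooooooooooooooo
213 ooooooooooooooooooooooooooooooooooooooooooooooo...................................oooooooooooooooooooooooooooooooooooooooooooooooo
221 ooooooooooooooooooooooooooooooooooooooooooooooo..................................oooooooooooooooooooooooooooooooooooooooooo.......
229 .....oooooooooooooooooooooooooooooooooooooooooo..##.#.....#......................ooooooooooooooooooooooooooooooooooooooooo........
237 ......ooooooooooooooooooooooooooooooooooooooooo...............................#..ooooooooooooooooooooooooooooooooooooooooo........
```

The held carton's tape runs straight and centred (columns 236–271); the apparent skew came from a shadow. I'll place it.

Request:
step_arm --moves '[0.127,-0.36,0,0.014,0.3,0.127,-0.36,0,0.014,0.3,0.127,-0.36,0,0.014,0.3,0.127,-0.36,0,0.014,0.3,0.127,-0.36,0,0.014,0.3]'

```text
clock: 22.25
position: [0.4843, 0.0758, 0.1971]
ee_rot: [-0.001, 0.999, 0.04, -0.002]
contact_force: [-0.2, -1.0, -2.6]
width: 0.0569
```

Request:
step_arm --moves '[0.11,-0.364,0,0.015,0.3,0.11,-0.364,0,0.015,0.3,0.11,-0.364,0,0.015,0.3,0.11,-0.364,0,0.015,0.3,0.11,-0.364,0,0.015,0.3]'

```text
clock: 22.75
position: [0.5265, 0.2606, 0.1968]
ee_rot: [-0.001, 1.0, 0.015, -0.001]
contact_force: [0.6, -0.8, -2.4]
width: 0.057
```

Request:
step_arm --moves '[0,0,0,0,0.3,0,0,0,0,0.3,0,0,0,0,0.3]'

```text
clock: 23.05
position: [0.5259, 0.255, 0.1987]
ee_rot: [0.001, 1.0, 0.013, -0.001]
contact_force: [0.2, -0.3, -1.6]
width: 0.0566
```

```bash
sed -i 's/far-.05$/far-.015/;s/k=w\[:,0\]>far-.05/k=w[:,0]>far-.015/' tape.py; python3 - <<'E'
from tape import *
st();held()
plan([(.5285,.257,.133,1.5,.3,2)])
E
```

```text
t 23.05 [0.5259 0.255  0.1987] yaw 1.44 F [ 0.2 -0.3 -1.6] w 0.0566
held far end x 0.0584 y at tool x0 -0.0001 skew deg -0.1 minrow 147.0 n 4729
rows 5 [0.005, -0.004, 0.132, np.float64(-0.0), 0.3]
end [0.5285 0.2572 0.133 ] 1.43
```

Request:
step_arm --moves '[0.004,-0.003,0.06,0,0.3,0.004,-0.003,0.1,0,0.3,0.004,-0.003,0.12,0,0.3,0.004,-0.003,0.132,0,0.3,0.004,-0.003,0.132,0,0.3]'

```text
clock: 23.6
position: [0.5283, 0.2578, 0.1331]
ee_rot: [0.0, 1.0, 0.013, -0.0]
contact_force: [-0.5, 0.2, -0.9]
width: 0.0565
```

Request:
step_arm --moves '[0,0,0.002,0,0.3,0,0,0.003,0,0.3,0,0,0.003,0,0.3]'

```text
clock: 23.9
position: [0.5287, 0.2585, 0.1325]
ee_rot: [-0.0, 1.0, 0.013, 0.001]
contact_force: [-0.2, 0.1, -1.7]
width: 0.0567
```

```bash
python3 - <<'E'
from tape import *
st()
E
```

```text
t 23.9 [0.5287 0.2585 0.1325] yaw 1.54 F [-0.2  0.1 -1.7] w 0.0567
```

Request:
step_arm --moves '[0,0,0.003,0,0.3,0,0,0.003,0,0.3,0,0,0.003,0,0.3]'

```text
clock: 24.2
position: [0.5288, 0.2585, 0.1314]
ee_rot: [-0.0, 1.0, 0.013, 0.001]
contact_force: [-1.3, 0.3, 5.9]
width: 0.0568
```

Request:
step_arm --moves '[0,0,0,0,0.0,0,0,0,0,-0.4,0,0,0,0,-0.7,0,0,0,0,-0.7,0,0,0,0,-0.7]'

```text
clock: 24.7
position: [0.5283, 0.2583, 0.13]
ee_rot: [0.0, 1.0, 0.013, -0.0]
contact_force: [-0.9, -0.6, 0.2]
width: 0.0725
```

Request:
step_arm --moves '[0,0,-0.04,0,-0.7,0,0,-0.1,0,-0.7,0,0,-0.18,0,-0.7,0,0,-0.262,0,-1,0,0,-0.262,0,-1]'

```text
clock: 25.2
position: [0.5315, 0.2595, 0.2676]
ee_rot: [-0.002, 1.0, 0.013, 0.006]
contact_force: [0.2, -0.8, -0.2]
width: 0.0852
```

Request:
step_arm --moves '[0,0,0,0,-1,0,0,0,0,-1]'

```text
clock: 25.4
position: [0.5276, 0.258, 0.2599]
ee_rot: [0.0, 1.0, 0.013, -0.001]
contact_force: [-0.5, -0.1, -0.7]
width: 0.0849
```

```bash
python3 - <<'E'
from tape import *
st()
T=tool(manip.get_state());d=get_image('wrist');world_strips(d,.139,T,.05)
d=get_image('top');print('top lid:');world_strips(d,.139);print('top bench');world_strips(d,.03)
cv2.imwrite('pics/top10.png',d['frame'])
plan([(.445,-.236,.27,-.9,-1,2),(.4445,-.236,.021,-.9,-1,2)])
E
```

```text
t 25.4 [0.5276 0.258  0.2599] yaw 1.53 F [-0.5 -0.1 -0.7] w 0.0849
px 252.5 182.5 c [0.5264 0.2589] deg 2.0 LxW mm 119.8 15.3
top lid:
px 13.0 82.0 c [0.8219 0.654 ] deg 5.1 LxW mm 92.4 81.5
px 90.4 134.3 c [0.6623 0.4139] deg 23.9 LxW mm 118.8 24.6
px 61.1 144.8 c [0.6332 0.4979] deg -70.4 LxW mm 143.8 106.6
px 12.5 147.5 c [0.6273 0.6415] deg 3.3 LxW mm 101.4 76.3
px 30.0 155.9 c [0.6024 0.5875] deg 25.2 LxW mm 117.0 28.4
px 315.4 155.0 c [ 0.6005 -0.2199] deg -7.5 LxW mm 110.0 15.7
px 108.9 187.0 c [0.5125 0.356 ] deg 16.5 LxW mm 144.7 19.1
px 49.9 208.4 c [0.4534 0.5228] deg 15.1 LxW mm 145.8 15.6
px 358.3 206.4 c [ 0.4553 -0.3381] deg -10.1 LxW mm 110.7 15.0
px 315.5 212.0 c [ 0.4404 -0.2169] deg -1.0 LxW mm 110.9 14.0
px 225.4 331.6 c [0.1171 0.0331] deg -67.3 LxW mm 96.6 24.2
top bench
px 13.0 82.0 c [0.865 0.722] deg 5.1 LxW mm 101.7 89.7
px 90.4 134.3 c [0.6893 0.4577] deg 23.9 LxW mm 130.8 27.1
px 61.1 144.8 c [0.6572 0.5501] deg -70.4 LxW mm 158.3 117.3
px 12.5 147.5 c [0.6508 0.7083] deg 3.3 LxW mm 111.6 83.9
px 30.0 155.9 c [0.6233 0.6488] deg 25.2 LxW mm 128.8 31.3
px 315.4 155.0 c [ 0.6213 -0.24  ] deg -7.5 LxW mm 121.0 17.3
px 108.9 187.0 c [0.5244 0.394 ] deg 16.5 LxW mm 159.3 21.0
px 358.3 206.4 c [ 0.4615 -0.37  ] deg -10.1 LxW mm 121.9 16.6
px 315.5 212.0 c [ 0.4451 -0.2366] deg -1.0 LxW mm 122.1 15.4
px 225.4 331.6 c [0.0892 0.0385] deg -67.3 LxW mm 106.3 26.6
rows 5 [-0.064, 0.328, -0.007, np.float64(0.005), -1]
rows 5 [-0.059, 0.329, -0.007, np.float64(0.004), -1]
rows 5 [-0.054, 0.329, -0.007, np.float64(0.005), -1]
rows 2 [-0.0, 0.0, -0.0, 0.0, -1]
rows 4 [-0.0, -0.0, 0.249, np.float64(-0.0), -1]
rows 5 [-0.001, -0.0, 0.249, np.float64(-0.0), -1]
rows 1 [-0.0, -0.0, 0.0, 0.0, -1]
end [ 0.4445 -0.236   0.0209] -0.99
```

Carton A was placed at (0.526, 0.259), yaw 1.5–2°. Next is carton B.

Request:
step_arm --moves '[-0.064,0.328,0,0.005,-1,-0.064,0.328,0,0.005,-1,-0.064,0.328,0,0.005,-1,-0.064,0.328,0,0.005,-1,-0.064,0.328,0,0.005,-1]'

```text
clock: 26.0
position: [0.4997, 0.0911, 0.2603]
ee_rot: [0.001, 1.0, 0.004, -0.001]
contact_force: [0.7, -0.0, 0.7]
width: 0.0855
```

Request:
step_arm --moves '[-0.06,0.329,0.02,0.004,-1,-0.06,0.329,0.02,0.004,-1,-0.06,0.329,0.02,0.004,-1,-0.06,0.329,0.02,0.004,-1,-0.06,0.329,0.02,0.004,-1]'

```text
clock: 26.5
position: [0.4724, -0.0726, 0.2503]
ee_rot: [-0.0, 1.0, -0.002, -0.001]
contact_force: [0.3, 0.1, 0.7]
width: 0.0854
```

Request:
step_arm --moves '[-0.054,0.33,0.1,0.005,-1,-0.054,0.33,0.1,0.005,-1,-0.054,0.33,0.1,0.005,-1,-0.054,0.33,0.1,0.005,-1,-0.054,0.33,0.1,0.005,-1]'

```text
clock: 27.0
position: [0.4455, -0.2372, 0.1995]
ee_rot: [-0.001, 1.0, -0.01, -0.001]
contact_force: [-0.1, 1.2, -0.8]
width: 0.0852
```

Request:
step_arm --moves '[0,0,0,0,-1,0,0,0,0,-1,0,0,0,0,-1]'

```text
clock: 27.3
position: [0.446, -0.2347, 0.2017]
ee_rot: [-0.0, 1.0, -0.007, 0.0]
contact_force: [0.3, 0.8, 0.8]
width: 0.0856
```

```bash
python3 - <<'E'
from tape import *
st()
T=tool(manip.get_state());d=get_image('wrist');world_strips(d,.03,T,.05)
plan([(.444,-.236,.021,-.9,-1,2)])
E
```

```text
t 27.3 [ 0.446  -0.2347  0.2017] yaw -0.86 F [0.3 0.8 0.8] w 0.0856
px 251.2 32.1 c [ 0.5886 -0.2345] deg -7.9 LxW mm 58.8 15.8
px 374.6 150.9 c [ 0.4663 -0.3701] deg -10.6 LxW mm 106.3 15.9
px 253.0 172.0 c [ 0.4433 -0.234 ] deg -0.5 LxW mm 120.3 15.1
rows 5 [-0.004, 0.002, 0.362, np.float64(0.0), -1]
rows 2 [-0.0, 0.0, 0.0, 0.0, -1]
end [ 0.4439 -0.2358  0.0208] -0.87
```

Request:
step_arm --moves '[-0.002,0,0.15,0,-1,-0.002,0,0.25,0,-1,-0.002,0,0.32,0,-1,-0.002,0,0.36,0,-1,-0.002,0,0.36,0,-1]'

```text
clock: 27.85
position: [0.4418, -0.2335, 0.018]
ee_rot: [-0.003, 1.0, -0.008, -0.004]
contact_force: [0.6, 0.5, 1.2]
width: 0.0853
```

Request:
step_arm --moves '[0,0,0,0,-1,0,0,0,0,0.3,0,0,0,0,0.3,0,0,0,0,0.3,0,0,0,0,0.3]'

```text
clock: 28.35
position: [0.4458, -0.2369, 0.0236]
ee_rot: [0.001, 1.0, -0.009, 0.002]
contact_force: [0.4, 1.1, 6.2]
width: 0.0571
```

Request:
step_arm --moves '[0,0,0,0,0.3,0,0,-0.08,0,0.3,0,0,-0.18,0,0.3,0,0,-0.28,0,0.3,0,0,-0.38,0,0.3]'

```text
clock: 28.85
position: [0.444, -0.236, 0.2146]
ee_rot: [0.001, 1.0, -0.009, 0.001]
contact_force: [1.2, -0.5, -1.3]
width: 0.0568
```

Request:
step_arm --moves '[0,0,-0.1,0,0.3,0,0,-0.12,0,0.3,0,0,-0.12,0,0.3,0,0,-0.12,0,0.3]'

```text
clock: 29.25
position: [0.4433, -0.2356, 0.2702]
ee_rot: [-0.001, 1.0, -0.009, -0.001]
contact_force: [-0.2, 0.3, -3.7]
width: 0.0565
```

```bash
python3 - <<'E'
from tape import *
st();held()
plan([(.5285,.2583,.27,1.5,.3,2)])
E
```

```text
t 29.25 [ 0.4433 -0.2356  0.2702] yaw -0.99 F [-0.2  0.3 -3.7] w 0.0565
held far end x 0.058 y at tool x0 -0.0087 skew deg 9.0 minrow 148.0 n 1134
rows 5 [0.051, -0.33, -0.0, np.float64(-0.005), 0.3]
rows 5 [0.057, -0.329, -0.001, np.float64(-0.004), 0.3]
rows 5 [0.06, -0.329, -0.0, np.float64(-0.005), 0.3]
rows 2 [0.0, -0.0, -0.0, 0.0, 0.3]
end [0.5284 0.2585 0.2699] 1.53
```

Request:
step_arm --moves '[0.051,-0.33,0,-0.005,0.3,0.051,-0.33,0,-0.005,0.3,0.051,-0.33,0,-0.005,0.3,0.051,-0.33,0,-0.005,0.3,0.051,-0.33,0,-0.005,0.3]'

```text
clock: 29.8
position: [0.4716, -0.0689, 0.2689]
ee_rot: [-0.001, 1.0, 0.001, -0.002]
contact_force: [0.0, -0.7, -1.3]
width: 0.0569
```

Request:
step_arm --moves '[0.057,-0.329,0,-0.004,0.3,0.057,-0.329,0,-0.004,0.3,0.057,-0.329,0,-0.004,0.3,0.057,-0.329,0,-0.004,0.3,0.057,-0.329,0,-0.004,0.3]'

```text
clock: 30.3
position: [0.5012, 0.0939, 0.2694]
ee_rot: [0.0, 1.0, 0.007, -0.002]
contact_force: [-0.1, 0.0, -1.9]
width: 0.0567
```

Request:
step_arm --moves '[0.06,-0.329,0,-0.005,0.3,0.06,-0.329,0,-0.005,0.3,0.06,-0.329,0,-0.005,0.3,0.06,-0.329,0,-0.005,0.3,0.06,-0.329,0,-0.005,0.3]'

```text
clock: 30.8
position: [0.53, 0.2577, 0.2695]
ee_rot: [0.001, 1.0, 0.014, -0.001]
contact_force: [-1.3, 0.1, -1.7]
width: 0.057
```

Request:
step_arm --moves '[0,0,0,0,0.3,0,0,0,0,0.3,0,0,0.08,0,0.3,0,0,0.1,0,0.3,0,0,0.1,0,0.3]'

```text
clock: 31.3
position: [0.5281, 0.2557, 0.2195]
ee_rot: [0.001, 1.0, 0.013, -0.002]
contact_force: [-0.0, 0.3, -1.3]
width: 0.057
```

Request:
step_arm --moves '[0,0,0,0,0.3,0,0,0,0,0.3,0,0,0,0,0.3]'

```text
clock: 31.6
position: [0.5303, 0.2577, 0.2227]
ee_rot: [-0.0, 1.0, 0.013, 0.001]
contact_force: [-0.3, 0.2, -1.2]
width: 0.057
```

```bash
python3 - <<'E'
from tape import *
st();held();import time
for i in range(3): st();get_image('top')
plan([(.5289,.2583,.163,1.5,.3,2)])
E
```

```text
t 31.6 [0.5303 0.2577 0.2227] yaw 1.53 F [-0.3  0.2 -1.2] w 0.057
held far end x 0.0263 y at tool x0 -0.0061 skew deg 27.5 minrow 209.0 n 2547
t 31.65 [0.5301 0.2578 0.2225] yaw 1.54 F [ 0.4  0.9 -1.7] w 0.0568
t 31.7 [0.53   0.2578 0.2222] yaw 1.54 F [ 0.6 -0.5 -1.4] w 0.0567
t 31.75 [0.5298 0.2577 0.222 ] yaw 1.54 F [ 0.7  0.4 -2.3] w 0.057
rows 5 [-0.002, -0.001, 0.118, np.float64(0.0), 0.3]
end [0.5287 0.2582 0.1628] 1.54
```

```bash
python3 - <<'E'
from tape import *
f=cv2.imread('pics/held.png')
for u in (215,242,254,266,295): print(u,[tuple(map(int,f[v,u])) for v in range(130,215,6)])
E
```

```text
215 [(51, 94, 148), (65, 109, 158), (33, 55, 75), (45, 74, 100), (91, 146, 196), (94, 147, 197), (96, 150, 200), (92, 147, 198), (94, 149, 200), (95, 150, 200), (94, 148, 196), (91, 145, 195), (93, 145, 195), (62, 99, 135), (62, 98, 135)]
242 [(100, 121, 130), (165, 198, 215), (33, 53, 76), (189, 209, 200), (222, 233, 229), (224, 235, 231), (225, 236, 232), (228, 239, 234), (220, 232, 229), (224, 236, 232), (225, 236, 231), (158, 173, 166), (163, 178, 171), (158, 173, 168), (165, 181, 175)]
254 [(158, 174, 165), (224, 236, 232), (34, 55, 77), (193, 211, 204), (224, 235, 231), (226, 237, 232), (228, 238, 235), (222, 235, 229), (225, 235, 232), (228, 239, 234), (153, 168, 162), (162, 176, 172), (161, 177, 171), (165, 182, 175), (158, 173, 167)]
266 [(45, 70, 97), (98, 154, 205), (38, 57, 79), (180, 199, 190), (229, 239, 235), (224, 235, 231), (227, 238, 233), (225, 236, 231), (229, 240, 236), (158, 172, 167), (171, 188, 180), (158, 174, 167), (159, 175, 168), (157, 172, 167), (158, 174, 166)]
295 [(38, 70, 110), (37, 67, 108), (37, 57, 78), (45, 72, 101), (91, 143, 192), (90, 143, 193), (89, 142, 190), (60, 97, 133), (61, 97, 133), (64, 100, 138), (63, 102, 138), (63, 103, 140), (61, 99, 135), (60, 98, 134), (61, 96, 134)]
```

Request:
step_arm --moves '[-0.001,-0.001,0.06,0,0.3,-0.001,-0.001,0.09,0,0.3,-0.001,-0.001,0.108,0,0.3,-0.001,-0.001,0.115,0,0.3,-0.001,-0.001,0.115,0,0.3]'

```text
clock: 32.3
position: [0.5293, 0.2581, 0.1638]
ee_rot: [0.0, 1.0, 0.013, 0.0]
contact_force: [-0.4, -0.8, -1.4]
width: 0.0569
```

Request:
step_arm --moves '[0,0,0,0,0.3,0,0,0,0,0.3,0,0,0,0,0.3]'

```text
clock: 32.6
position: [0.5295, 0.2582, 0.1645]
ee_rot: [-0.0, 1.0, 0.013, 0.001]
contact_force: [-0.6, 0.4, -1.7]
width: 0.0568
```

```bash
sed -i 's/def strips(f,amin=60):/def strips(f,amin=60,vmin=175):/;s/>175))/>vmin))/' tape.py
python3 - <<'E'
s=open('tape.py').read()
s=s.replace("strips(d['frame'],200)","strips(d['frame'],200,125)").replace("p[:,1].min()<230","135<p[:,1].min()<165")
open('tape.py','w').write(s)
E
python3 - <<'E'
from tape import *
st();held();st()
E
```

```text
t 32.6 [0.5295 0.2582 0.1645] yaw 1.53 F [-0.6  0.4 -1.7] w 0.0568
held far end x 0.0584 y at tool x0 -0.0005 skew deg 0.4 minrow 147.0 n 5673
t 32.65 [0.5293 0.2582 0.1643] yaw 1.53 F [ 0.8 -0.2 -1. ] w 0.0569
```

Request:
step_arm --moves '[-0.002,0,0.002,0,0.3,-0.002,0,0.004,0,0.3,-0.002,0,0.004,0,0.3]'

```text
clock: 32.95
position: [0.5281, 0.2581, 0.1627]
ee_rot: [-0.0, 1.0, 0.013, 0.0]
contact_force: [-1.2, 0.1, 4.4]
width: 0.0568
```

Request:
step_arm --moves '[0,0,0.001,0,0.3,0,0,0.002,0,0.3,0,0,0.002,0,0.3]'

```text
clock: 33.25
position: [0.528, 0.2581, 0.1626]
ee_rot: [-0.0, 1.0, 0.013, 0.001]
contact_force: [-2.8, -0.3, 9.6]
width: 0.057
```

Request:
step_arm --moves '[0,0,0,0,0.0,0,0,0,0,-0.4,0,0,0,0,-0.7,0,0,0,0,-0.7,0,0,0,0,-0.7]'

```text
clock: 33.75
position: [0.528, 0.258, 0.1604]
ee_rot: [0.0, 1.0, 0.013, -0.0]
contact_force: [0.7, 0.1, -0.2]
width: 0.0726
```

Request:
step_arm --moves '[0,0,-0.04,0,-0.7,0,0,-0.1,0,-0.7,0,0,-0.18,0,-0.7,0,0,-0.24,0,-1,0,0,-0.24,0,-1]'

```text
clock: 34.25
position: [0.5304, 0.2589, 0.2857]
ee_rot: [-0.002, 1.0, 0.013, 0.005]
contact_force: [0.4, -0.1, -0.1]
width: 0.0855
```

Request:
step_arm --moves '[0,0,0,0,-1,0,0,0,0,-1,0,0,0,0,-1]'

```text
clock: 34.55
position: [0.5273, 0.2578, 0.279]
ee_rot: [0.001, 1.0, 0.013, -0.002]
contact_force: [0.7, 0.3, -0.9]
width: 0.0854
```

```bash
python3 - <<'E'
from tape import *
st()
T=tool(manip.get_state());d=get_image('wrist');cv2.imwrite('pics/w11.png',d['frame']);world_strips(d,.169,T,.05)
d=get_image('top');print('top bench');
for p,s in strips(d['frame']):
    r=cv2.minAreaRect(p)
    w=back(d,*r[0],.03)
    if .3<w[0]<.7 and -.5<w[1]<-.03 : print(w.round(4),np.round(r[1],1))
plan([(.4595,-.370,.27,-10,-1,2)])
E
```

```text
t 34.55 [0.5273 0.2578 0.279 ] yaw 1.53 F [ 0.7  0.3 -0.9] w 0.0854
px 253.0 186.5 c [0.5253 0.2581] deg 2.0 LxW mm 119.6 15.5
top bench
[ 0.6209 -0.2399  0.03  ] [ 5.5 38.5]
[ 0.461  -0.3698  0.03  ] [ 5.3 39.6]
rows 5 [-0.042, 0.313, 0.005, np.float64(0.016), -1]
rows 5 [-0.027, 0.315, 0.005, np.float64(0.016), -1]
rows 5 [-0.011, 0.315, 0.004, np.float64(0.016), -1]
rows 5 [0.005, 0.316, 0.005, np.float64(0.016), -1]
rows 2 [0.0, 0.0, 0.0, 0.0, -1]
end [ 0.4595 -0.37    0.2699] -9.99
```

Request:
step_arm --moves '[-0.042,0.313,0,0.016,-1,-0.042,0.313,0,0.016,-1,-0.042,0.313,0,0.016,-1,-0.042,0.313,0,0.016,-1,-0.042,0.313,0,0.016,-1]'

```text
clock: 35.15
position: [0.511, 0.0997, 0.2805]
ee_rot: [-0.0, 1.0, -0.013, -0.0]
contact_force: [-0.1, -0.2, -0.7]
width: 0.085
```

Request:
step_arm --moves '[-0.027,0.315,0.02,0.016,-1,-0.027,0.315,0.02,0.016,-1,-0.027,0.315,0.02,0.016,-1,-0.027,0.315,0.02,0.016,-1,-0.027,0.315,0.02,0.016,-1]'

```text
clock: 35.65
position: [0.4945, -0.0562, 0.2704]
ee_rot: [-0.001, 0.999, -0.038, -0.0]
contact_force: [-0.6, 1.0, -1.3]
width: 0.0854
```

Request:
step_arm --moves '[-0.011,0.315,0.04,0.016,-1,-0.011,0.315,0.04,0.016,-1,-0.011,0.315,0.04,0.016,-1,-0.011,0.315,0.04,0.016,-1,-0.011,0.315,0.04,0.016,-1]'

```text
clock: 36.15
position: [0.4778, -0.2121, 0.2502]
ee_rot: [-0.001, 0.998, -0.062, -0.0]
contact_force: [-0.1, -0.1, 0.3]
width: 0.0855
```

Request:
step_arm --moves '[0.005,0.314,0.09,0.016,-1,0.005,0.314,0.09,0.016,-1,0.005,0.314,0.09,0.016,-1,0.005,0.314,0.09,0.016,-1,0.005,0.314,0.09,0.016,-1]'

```text
clock: 36.65
position: [0.461, -0.3679, 0.2049]
ee_rot: [-0.001, 0.996, -0.087, -0.0]
contact_force: [0.7, 0.7, -0.1]
width: 0.0853
```

Request:
step_arm --moves '[0,0,0,0,-1,0,0,0,0,-1,0,0,0,0,-1]'

```text
clock: 36.95
position: [0.4608, -0.367, 0.2067]
ee_rot: [0.0, 0.996, -0.086, 0.001]
contact_force: [-0.5, -0.2, 0.5]
width: 0.0853
```

```bash
python3 - <<'E'
from tape import *
st()
T=tool(manip.get_state());d=get_image('wrist');world_strips(d,.03,T,.05)
E
```

```text
t 36.95 [ 0.4608 -0.367   0.2067] yaw -9.86 F [-0.5 -0.2  0.5] w 0.0853
px 104.2 52.4 c [ 0.6096 -0.237 ] deg -7.1 LxW mm 101.6 15.9
px 255.0 158.5 c [ 0.4738 -0.371 ] deg -9.4 LxW mm 89.4 15.3
```

Request:
step_arm --moves '[0,0.004,0.15,0,-1,0,0.004,0.25,0,-1,0,0.004,0.33,0,-1,0,0.004,0.371,0,-1,0,0.004,0.371,0,-1]'

```text
clock: 37.5
position: [0.4569, -0.3673, 0.0159]
ee_rot: [-0.004, 0.996, -0.087, -0.004]
contact_force: [-0.5, 0.0, 0.0]
width: 0.0854
```

Request:
step_arm --moves '[0,0,0,0,-1,0,0,0,0,0.3,0,0,0,0,0.3,0,0,0,0,0.3,0,0,0,0,0.3]'

```text
clock: 38.0
position: [0.4611, -0.3718, 0.0232]
ee_rot: [0.001, 0.996, -0.087, 0.002]
contact_force: [-0.4, 1.0, 7.4]
width: 0.0569
```

Request:
step_arm --moves '[0,0,0,0,0.3,0,0,-0.08,0,0.3,0,0,-0.18,0,0.3,0,0,-0.28,0,0.3,0,0,-0.38,0,0.3]'

```text
clock: 38.5
position: [0.4594, -0.3706, 0.2134]
ee_rot: [0.001, 0.996, -0.087, 0.001]
contact_force: [0.5, -1.7, -3.1]
width: 0.0568
```

Request:
step_arm --moves '[0,0,-0.1,0,0.3,0,0,-0.14,0,0.3,0,0,-0.14,0,0.3,0,0,-0.14,0,0.3]'

```text
clock: 38.9
position: [0.4591, -0.3704, 0.2802]
ee_rot: [0.0, 0.996, -0.087, -0.0]
contact_force: [0.1, 0.7, -1.9]
width: 0.0567
```

```bash
python3 - <<'E'
from tape import *
st();held()
plan([(.5285,.2583,.28,1.5,.3,2)])
E
```

```text
t 38.9 [ 0.4591 -0.3704  0.2802] yaw -9.99 F [ 0.1  0.7 -1.9] w 0.0567
held far end x 0.0579 y at tool x0 0.0004 skew deg -0.8 minrow 147.0 n 5657
rows 5 [-0.02, -0.315, -0.001, np.float64(-0.016), 0.3]
rows 5 [-0.004, -0.316, -0.0, np.float64(-0.016), 0.3]
rows 5 [0.011, -0.316, -0.001, np.float64(-0.016), 0.3]
rows 5 [0.028, -0.315, -0.0, np.float64(-0.016), 0.3]
rows 2 [0.0, -0.0, -0.0, 0.0, 0.3]
end [0.5286 0.2582 0.2798] 1.53
```

Request:
step_arm --moves '[-0.02,-0.315,0,-0.016,0.3,-0.02,-0.315,0,-0.016,0.3,-0.02,-0.315,0,-0.016,0.3,-0.02,-0.315,0,-0.016,0.3,-0.02,-0.315,0,-0.016,0.3]'

```text
clock: 39.45
position: [0.4763, -0.2119, 0.2784]
ee_rot: [-0.001, 0.998, -0.06, -0.002]
contact_force: [0.3, -0.5, -1.7]
width: 0.0569
```

Request:
step_arm --moves '[-0.004,-0.316,0,-0.016,0.3,-0.004,-0.316,0,-0.016,0.3,-0.004,-0.316,0,-0.016,0.3,-0.004,-0.316,0,-0.016,0.3,-0.004,-0.316,0,-0.016,0.3]'

```text
clock: 39.95
position: [0.4947, -0.0569, 0.2792]
ee_rot: [0.0, 0.999, -0.036, -0.001]
contact_force: [1.0, 0.0, -2.5]
width: 0.0569
```

Request:
step_arm --moves '[0.011,-0.316,0,-0.016,0.3,0.011,-0.316,0,-0.016,0.3,0.011,-0.316,0,-0.016,0.3,0.011,-0.316,0,-0.016,0.3,0.011,-0.316,0,-0.016,0.3]'

```text
clock: 40.45
position: [0.5125, 0.0993, 0.2794]
ee_rot: [0.001, 1.0, -0.011, -0.001]
contact_force: [0.1, -1.1, -1.3]
width: 0.0569
```

Request:
step_arm --moves '[0.028,-0.315,0,-0.016,0.3,0.028,-0.315,0,-0.016,0.3,0.028,-0.315,0,-0.016,0.3,0.028,-0.315,0,-0.016,0.3,0.028,-0.315,0,-0.016,0.3]'

```text
clock: 40.95
position: [0.5307, 0.2559, 0.2793]
ee_rot: [0.001, 1.0, 0.013, -0.0]
contact_force: [0.0, -1.4, -2.6]
width: 0.0568
```

Request:
step_arm --moves '[0,0,0,0,0.3,0,0,0,0,0.3,0,0,0.06,0,0.3,0,0,0.1,0,0.3,0,0,0.1,0,0.3]'

```text
clock: 41.45
position: [0.5278, 0.2548, 0.2275]
ee_rot: [0.001, 1.0, 0.012, -0.003]
contact_force: [-0.3, -1.2, -2.0]
width: 0.0567
```

Request:
step_arm --moves '[0,0,0.04,0,0.3,0,0,0.06,0,0.3,0,0,0.065,0,0.3,0,0,0.065,0,0.3,0,0,0.065,0,0.3]'

```text
clock: 41.95
position: [0.5301, 0.2574, 0.1988]
ee_rot: [-0.0, 1.0, 0.013, 0.001]
contact_force: [-0.7, 0.1, -0.8]
width: 0.0571
```

```bash
python3 - <<'E'
from tape import *
st();held();get_image('top');st()
E
```

```text
t 41.95 [0.5301 0.2574 0.1988] yaw 1.53 F [-0.7  0.1 -0.8] w 0.0571
held far end x 0.0584 y at tool x0 -0.0005 skew deg 0.4 minrow 147.0 n 5693
t 42.05 [0.5301 0.2575 0.1988] yaw 1.54 F [ 0.   0.4 -2.6] w 0.0571
```

Request:
step_arm --moves '[-0.003,-0.001,0.003,0,0.3,-0.003,-0.001,0.006,0,0.3,-0.003,-0.001,0.008,0,0.3,-0.003,-0.001,0.008,0,0.3]'

```text
clock: 42.45
position: [0.5279, 0.2578, 0.1935]
ee_rot: [0.0, 1.0, 0.013, -0.0]
contact_force: [-0.7, -0.7, -2.5]
width: 0.0567
```

Request:
step_arm --moves '[0,0,0.002,0,0.3,0,0,0.003,0,0.3,0,0,0.004,0,0.3,0,0,0.004,0,0.3]'

```text
clock: 42.85
position: [0.528, 0.2578, 0.1923]
ee_rot: [-0.0, 1.0, 0.013, 0.0]
contact_force: [-1.4, 1.1, 2.0]
width: 0.0569
```

Contact. Releasing and backing off, then measuring.

Request:
step_arm --moves '[0,0,0.001,0,0.3,0,0,0.001,0,-0.2,0,0,0.001,0,-0.7,0,0,0.001,0,-0.7,0,0,0.001,0,-0.7]'

```text
clock: 43.35
position: [0.5281, 0.2578, 0.191]
ee_rot: [0.0, 1.0, 0.013, 0.0]
contact_force: [-0.1, -0.7, 0.7]
width: 0.0726
```

Request:
step_arm --moves '[0,0,0,0,-0.7,0,0,-0.04,0,-0.7,0,0,-0.1,0,-0.7,0,0,-0.18,0,-0.7,0,0,-0.24,0,-1]'

```text
clock: 43.85
position: [0.5284, 0.2579, 0.3133]
ee_rot: [-0.0, 1.0, 0.013, 0.001]
contact_force: [0.2, 0.4, -0.0]
width: 0.0845
```

Request:
step_arm --moves '[0,0,0,0,-1,0,0,0,0,-1,0,0,0,0,-1]'

```text
clock: 44.15
position: [0.5273, 0.2575, 0.3098]
ee_rot: [0.0, 1.0, 0.013, -0.001]
contact_force: [-0.5, -0.1, -0.7]
width: 0.085
```

```bash
python3 - <<'E'
from tape import *
st()
T=tool(manip.get_state());d=get_image('wrist');cv2.imwrite('pics/w12.png',d['frame']);world_strips(d,.199,T,.05)
d=get_image('top');print('top bench');
for p,s in strips(d['frame']):
    r=cv2.minAreaRect(p)
    w=back(d,*r[0],.03)
    if .3<w[0]<.7 and -.5<w[1]<-.03 : print(w.round(4),np.round(r[1],1))
plan([(.6205,-.239,.3,-7.5,-1,2)])
E
```

```text
t 44.15 [0.5273 0.2575 0.3098] yaw 1.53 F [-0.5 -0.1 -0.7] w 0.085
px 253.0 186.5 c [0.5251 0.2579] deg 2.0 LxW mm 120.0 15.5
top bench
[ 0.6209 -0.2399  0.03  ] [ 5.5 38.5]
rows 5 [0.053, 0.333, 0.006, np.float64(0.017), -1]
rows 5 [0.071, 0.329, 0.006, np.float64(0.017), -1]
rows 5 [0.088, 0.325, 0.007, np.float64(0.016), -1]
rows 2 [0.0, 0.0, 0.0, 0.0, -1]
end [ 0.6202 -0.2391  0.3   ] -7.47
```

Request:
step_arm --moves '[0.053,0.333,0,0.017,-1,0.053,0.333,0,0.017,-1,0.053,0.333,0,0.017,-1,0.053,0.333,0,0.017,-1,0.053,0.333,0,0.017,-1]'

```text
clock: 44.75
position: [0.5591, 0.0892, 0.31]
ee_rot: [0.001, 1.0, -0.015, -0.001]
contact_force: [0.0, 0.1, 0.6]
width: 0.0856
```

Request:
step_arm --moves '[0.071,0.329,0.1,0.017,-1,0.071,0.329,0.1,0.017,-1,0.071,0.329,0.1,0.017,-1,0.071,0.329,0.1,0.017,-1,0.071,0.329,0.1,0.017,-1]'

```text
clock: 45.25
position: [0.5898, -0.0753, 0.2586]
ee_rot: [-0.0, 0.999, -0.042, -0.002]
contact_force: [-0.0, 0.9, -0.4]
width: 0.0855
```

Request:
step_arm --moves '[0.088,0.325,0.11,0.016,-1,0.088,0.325,0.11,0.016,-1,0.088,0.325,0.11,0.016,-1,0.088,0.325,0.11,0.016,-1,0.088,0.325,0.11,0.016,-1]'

```text
clock: 45.75
position: [0.6211, -0.2401, 0.2037]
ee_rot: [-0.0, 0.998, -0.066, -0.001]
contact_force: [-0.3, 0.5, -0.2]
width: 0.0855
```

Request:
step_arm --moves '[0,0,0,0,-1,0,0,0,0,-1,0,0,0,0,-1]'

```text
clock: 46.05
position: [0.6213, -0.2369, 0.2072]
ee_rot: [-0.0, 0.998, -0.064, 0.001]
contact_force: [-0.3, 0.4, 0.2]
width: 0.0852
```

```bash
python3 - <<'E'
from tape import *
st()
T=tool(manip.get_state());d=get_image('wrist');cv2.imwrite('pics/w13.png',d['frame']);world_strips(d,.03,T,.05)
E
```

```text
t 46.05 [ 0.6213 -0.2369  0.2072] yaw -7.35 F [-0.3  0.4  0.2] w 0.0852
px 255.5 170.0 c [ 0.6194 -0.2389] deg -6.9 LxW mm 119.5 14.3
```

Request:
step_arm --moves '[0,0.004,0.15,0,-1,0,0.004,0.25,0,-1,0,0.004,0.33,0,-1,0,0.004,0.371,0,-1,0,0.004,0.371,0,-1]'

```text
clock: 46.6
position: [0.6168, -0.238, 0.0158]
ee_rot: [-0.002, 0.998, -0.065, -0.005]
contact_force: [-0.3, 0.8, -1.1]
width: 0.0855
```

Request:
step_arm --moves '[0,0,0,0,-1,0,0,0,0,0.3,0,0,0,0,0.3,0,0,0,0,0.3,0,0,0,0,0.3]'

```text
clock: 47.1
position: [0.6226, -0.2415, 0.0241]
ee_rot: [0.001, 0.998, -0.065, 0.003]
contact_force: [0.2, -0.4, 6.1]
width: 0.0566
```

Request:
step_arm --moves '[0,0,0,0,0.3,0,0,-0.08,0,0.3,0,0,-0.18,0,0.3,0,0,-0.28,0,0.3,0,0,-0.38,0,0.3]'

```text
clock: 47.6
position: [0.6204, -0.2407, 0.2139]
ee_rot: [0.0, 0.998, -0.065, 0.001]
contact_force: [0.6, -0.9, -2.5]
width: 0.0567
```

Request:
step_arm --moves '[0,0,-0.1,0,0.3,0,0,-0.19,0,0.3,0,0,-0.19,0,0.3,0,0,-0.19,0,0.3,0,0,-0.19,0,0.3]'

```text
clock: 48.1
position: [0.6197, -0.2404, 0.3043]
ee_rot: [-0.001, 0.998, -0.065, -0.001]
contact_force: [-0.1, 0.4, -2.4]
width: 0.0569
```

```bash
python3 - <<'E'
from tape import *
st();held()
plan([(.528,.2578,.305,1.5,.3,2)])
E
```

```text
t 48.1 [ 0.6197 -0.2404  0.3043] yaw -7.47 F [-0.1  0.4 -2.4] w 0.0569
held far end x 0.0575 y at tool x0 -0.0008 skew deg 0.6 minrow 149.0 n 5571
rows 5 [-0.104, -0.321, -0.001, np.float64(-0.017), 0.3]
rows 5 [-0.086, -0.327, -0.001, np.float64(-0.016), 0.3]
rows 5 [-0.07, -0.33, -0.001, np.float64(-0.017), 0.3]
rows 2 [-0.0, -0.0, -0.0, 0.0, 0.3]
end [0.5281 0.2578 0.3051] 1.53
```

Request:
step_arm --moves '[-0.104,-0.321,0,-0.017,0.3,-0.104,-0.321,0,-0.017,0.3,-0.104,-0.321,0,-0.017,0.3,-0.104,-0.321,0,-0.017,0.3,-0.104,-0.321,0,-0.017,0.3]'

```text
clock: 48.65
position: [0.5887, -0.072, 0.3045]
ee_rot: [-0.001, 0.999, -0.037, -0.002]
contact_force: [-0.2, -1.2, -1.6]
width: 0.0569
```

Request:
step_arm --moves '[-0.086,-0.327,0,-0.016,0.3,-0.086,-0.327,0,-0.016,0.3,-0.086,-0.327,0,-0.016,0.3,-0.086,-0.327,0,-0.016,0.3,-0.086,-0.327,0,-0.016,0.3]'

```text
clock: 49.15
position: [0.5594, 0.0928, 0.3047]
ee_rot: [0.0, 1.0, -0.012, -0.001]
contact_force: [0.5, -0.6, -1.0]
width: 0.057
```

Request:
step_arm --moves '[-0.07,-0.33,0,-0.017,0.3,-0.07,-0.33,0,-0.017,0.3,-0.07,-0.33,0,-0.017,0.3,-0.07,-0.33,0,-0.017,0.3,-0.07,-0.33,0,-0.017,0.3]'

```text
clock: 49.65
position: [0.5297, 0.2581, 0.3045]
ee_rot: [0.0, 1.0, 0.014, -0.0]
contact_force: [-0.1, -1.4, -1.8]
width: 0.0572
```

Request:
step_arm --moves '[0,0,0,0,0.3,0,0,0,0,0.3,0,0,0.04,0,0.3,0,0,0.06,0,0.3,0,0,0.06,0,0.3]'

```text
clock: 50.15
position: [0.5285, 0.2556, 0.2739]
ee_rot: [0.001, 1.0, 0.012, -0.002]
contact_force: [-0.1, -0.5, -1.7]
width: 0.0566
```

Request:
step_arm --moves '[0,0,0.04,0,0.3,0,0,0.06,0,0.3,0,0,0.085,0,0.3,0,0,0.085,0,0.3,0,0,0.085,0,0.3]'

```text
clock: 50.65
position: [0.5292, 0.2573, 0.2333]
ee_rot: [0.0, 1.0, 0.013, -0.0]
contact_force: [0.2, 0.1, -1.5]
width: 0.0565
```

```bash
python3 - <<'E'
from tape import *
st();held();get_image('top');st()
E
```

```text
t 50.65 [0.5292 0.2573 0.2333] yaw 1.53 F [ 0.2  0.1 -1.5] w 0.0565
held far end x 0.0575 y at tool x0 -0.0008 skew deg 0.7 minrow 149.0 n 5572
t 50.75 [0.5296 0.2575 0.234 ] yaw 1.54 F [ 0.1  0.2 -0.9] w 0.0567
```

Request:
step_arm --moves '[-0.002,-0.001,0.008,0,0.3,-0.002,-0.001,0.014,0,0.3,-0.002,-0.001,0.018,0,0.3,-0.002,-0.001,0.018,0,0.3,-0.002,-0.001,0.018,0,0.3]'

```text
clock: 51.25
position: [0.5281, 0.2578, 0.2242]
ee_rot: [0.0, 1.0, 0.013, -0.0]
contact_force: [-1.0, 0.4, -1.4]
width: 0.0569
```

Request:
step_arm --moves '[0,0,0.002,0,0.3,0,0,0.003,0,0.3,0,0,0.004,0,0.3,0,0,0.004,0,0.3]'

```text
clock: 51.65
position: [0.5282, 0.2578, 0.2231]
ee_rot: [-0.0, 1.0, 0.013, 0.001]
contact_force: [-1.3, 0.1, 4.1]
width: 0.0569
```

Request:
step_arm --moves '[0,0,0,0,0.3,0,0,0,0,-0.2,0,0,0,0,-0.7,0,0,0,0,-0.7,0,0,0,0,-0.7]'

```text
clock: 52.15
position: [0.528, 0.2577, 0.2218]
ee_rot: [0.0, 1.0, 0.013, -0.0]
contact_force: [0.6, -0.2, -0.0]
width: 0.0727
```

Request:
step_arm --moves '[0,0,0,0,-0.7,0,0,-0.04,0,-0.7,0,0,-0.1,0,-0.7,0,0,-0.18,0,-0.7,0,0,-0.24,0,-1]'

```text
clock: 52.65
position: [0.5284, 0.2579, 0.3443]
ee_rot: [-0.0, 1.0, 0.013, 0.001]
contact_force: [0.4, 0.1, 0.2]
width: 0.0845
```

Request:
step_arm --moves '[0,0.1,0,0,-1,0,0.2,0,0,-1,0,0.3,0,0,-1,0,0.4,0,0,-1,0,0.4,0,0,-1]'

```text
clock: 53.15
position: [0.5336, 0.0519, 0.3422]
ee_rot: [0.002, 1.0, 0.01, -0.0]
contact_force: [0.4, 1.0, -0.1]
width: 0.0853
```

Request:
step_arm --moves '[-0.1,0.1,0,0,-1,-0.2,0.2,0,0,-1,-0.3,0.3,0,0,-1,-0.3,0.35,0,0,-1,-0.3,0.35,0,0,-1]'

```text
clock: 53.65
position: [0.3863, -0.1224, 0.3425]
ee_rot: [0.001, 1.0, 0.013, 0.0]
contact_force: [1.2, 0.3, -0.6]
width: 0.0854
```

```bash
python3 - <<'E'
from tape import *
st()
d=get_image('top');print('stack');
for p,s in strips(d['frame']):
    r=cv2.minAreaRect(p); w=back(d,*r[0],.229)
    if .45<w[0]<.6 and .2<w[1]<.32: print(w.round(4),np.round(r,1) if 0 else r)
e=get_image('scene')['frame']
cv2.imwrite('pics/fin.png',np.hstack([cv2.resize(d['frame'][95:245,60:230],(400,353),interpolation=cv2.INTER_CUBIC),cv2.resize(e[60:235,255:453],(400,353),interpolation=cv2.INTER_CUBIC)]))
E
```

```text
t 53.65 [ 0.3863 -0.1224  0.3425] yaw 1.48 F [ 1.2  0.3 -0.6] w 0.0854
stack
[0.5262 0.2566 0.229 ] ((135.5, 177.5), (47.0, 5.0), 90.0)
```

View pics/fin.png

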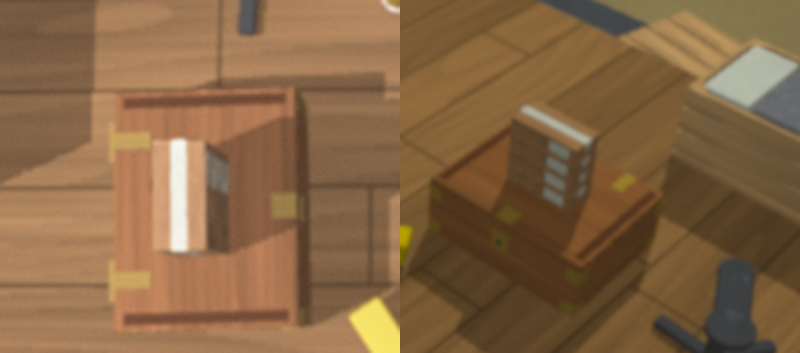

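The four-carton column stands straight on the middle of the shut lid: tape centre (0.526, 0.257), lid centre (0.527, 0.257). One check on the jar and tin, then I'll hand in.

```bash
python3 - <<'E'
from tape import *
from rig import job
d=get_image('top')['frame'];a=cv2.imread('pics/top0.png')
for n,(u,v) in dict(jar=(358,156),tin=(385,181),yellow=(228,247)).items():
    A=a[v-14:v+14,u-14:u+14];r=cv2.matchTemplate(d[v-20:v+20,u-20:u+20],A,cv2.TM_CCOEFF_NORMED);print(n,cv2.minMaxLoc(r)[1::2],'same if (6,6)')
print(job.sign_off());st()
E
```

```text
jar (0.9991021156311035, (6, 6)) same if (6,6)
tin (0.6751697659492493, (6, 7)) same if (6,6)
yellow (0.998853862285614, (6, 6)) same if (6,6)
the job is handed in; nothing more can be done
None
the job is handed in; nothing more can be done
```

I laid both brushes in the box, shut the lid and stacked all four cartons I found on it in one column, then handed the job in at about 54 s of the 210 s allowed.

**What my last checks showed:**
- **Lid:** shut flat on the rim. I pressed it down to about 18 N, with the fingertips at 109 mm, which is the shut height.
- **Column:** its top is at (0.526, 0.257) m against a lid centre of (0.527, 0.257) m. Cartons 1 to 3, measured as each was placed, agree within about 1.5 mm and 1°. I saw the fourth only in the last pictures, where the column looks straight and flush.
- **Jar and yellow look-alike:** image matching shows both exactly where they were.
- **Brushes:** both were flat in the box before I closed the lid, and I have not seen them since.

**What disagreed:**
- **Tin:** the match was weak (0.68, offset 1 pixel). I think it was the arm or its shadow in view, but I did not confirm that. My path stayed clear of it and I felt no contact.
- **Cameras:** the wrist and top cameras differed by about 2 mm, which is within the stated calibration.
- **Brush 1 release:** about 12 N showed on the gripper for a moment as it opened, below the 40 N limit.

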